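# Make up two trolley repair kits

## Robot

A 6-joint arm with a two-finger parallel gripper is mounted at the origin on the work surface. World frame = base frame: x ahead of the robot, y to its left, z up, the work surface at z = 0. Lengths are in m, angles in degrees, forces in N, time in s.
With the tool pointing down it reaches from about 0.35 to 0.875 m from the base axis. Payload 4.2 kg.
Tool frame: the origin (TCP) lies on the centre line of the jaws, within the pads' length; the fingertips stand 25 mm ahead of it and the grasp point (between the pads) lies 6 mm ahead of it (finger_overhang is the distance from the TCP to the fingertips, in m); z points along the fingers, y is the line along which they close (so a half turn about z gives the same grasp; the last joint's range is limited). The gripper opens to 87 mm and grips with 3 to 60 N. Pads are 19 mm wide; open, the fingers measure 117 mm over their backs; the gripper's body (75 mm by 190 mm) begins 51 mm behind the grasp point.
Start: joints at [-54.11, 22.042, 0.453, 0, -68.411, -14.817], TCP at [0.225, -0.583, 0.248] pointing down, gripper open.
Joint ranges: [-179.83, 179.83], [-69.29, 118.12], [-61.27, 80.66], [-181.25, 117.63], [-171.15, -9.14], [-177.46, 177.46]. Speed limits (degrees/s): [159.86, 159.86, 180, 180, 180, 180].

## Interface

Orientations are given as a 3x3 rotation matrix whose columns are the frame's x, y, z axes.
In Python, from station import sense, capture, finish_job, spot_in, tip_of, finger_overhang gives the robot as it stands. The module is installed in compiled form; this text tells all that it offers.
- The arm moves only by the tool servo_tool, never from a script. Its arguments are lists of equal length, an entry for each row: "slide": the shift along the tool's x, y, z in m, a list of three; "spin": the turn about the tool's z in degrees; "grip": the closure, from 0 (fully open) to 1 (shut). A call has exactly 5 rows; each row is the pose to reach, as a shift and turn from the pose commanded when the call began, along the tool's axes at that moment; what a row does not reach only later rows make up. A row lasts 1/12 s, in which the tool goes at most 41.7 mm and 7.16 degrees, less where a joint would pass 70% of its speed; a pose out of reach is approached as far as the arm can. A call with a gripper value outside its range is refused whole. The fingers move at their own pace and stop on an object; the grip force is fixed at half the most. Time passes only in rows, so rows that repeat a pose let the fingers close, or fill a call up. It gives the time, the measured TCP pose, the force, the opening and the grip force at its end, in the units of the state.
- sense(): the state, without advancing time (a new reading comes with each control period).
- capture(name): name is "scene" or "top" or "wrist"; returns a dict with "pixels" (384x512x3 uint8, blue, green, red), "depth" (384x512 float32, m along the optical axis (not along the pixel's ray), 0 where there is no reading), "fx", "fy", "cx", "cy" (pixels), "R" (3x3) and "t" (3): a world point X has camera coordinates R X + t; the wrist camera has in their place "hand_eye" (4x4, takes a point from camera to tool coordinates, whose origin is the TCP and whose axes are the flange's). Camera axes: x right, y down, z forward; pixel columns grow to the right and rows downward; lengths in m; the calibration is good to about 2 mm. A picture is of the moment at which its call begins: read the wrist's pose just before it.
- finish_job(): hands the job in; it is judged then, once.
Trained networks look in the newest picture that a camera, given by its name, has taken for a name from the list of things; names that differ only in an ending like _2 or _b are one class to them, and where a whole thing is asked for, a point or a joint stands for the part that bears it (a point fixed in the world has none). Each returns a list of dicts, best first, with "conf" (0 to 1); they miss things now and then, are a little off and sometimes report something else, mostly with a low value. They report only what shows in the picture. A call takes as long as a camera call. They do not tell look-alikes from the thing itself.
- spot_in(thing, camera): "point" ([x, y, z] in m, in world coordinates, good to about 4 mm: the middle of the surface that is visible of it).
- tip_of(thing, camera): "point" ([x, y, z] in m, in world coordinates, good to about 4 mm: a listed point, or the origin of a listed thing).
The state is a dict: "time_s": time; "joints": joint angles; "joint_velocities": joint speeds; "effort": joint torques, N m; "tcp_pos": TCP position; "ee_rot": TCP orientation; "wrist_force": force on the tool from outside, world axes, zero at the start; "moment": the same for the moment, N m; "gripper_width": opening from 0.0 (shut) to 1.0 (fully open); "gripper_force": force on a finger pad.
Only numpy, scipy, OpenCV 4.12 (cv2) and the standard library are available. Lean on these libraries where they do the work, as an engineer would, in place of code of your own. Each camera call takes 0.05 s, during which the arm holds its last target. There are 200 camera calls.

## Task

Make up the two repair kits from the stock on the bench. The tray with three places gets the short axle, the large wheel and the bearing block; the tray with two places gets the long axle and the small wheel: each axle resting in the tray's V saddles with its middle at the middle of the tray, each wheel lying flat inside its square bay, the bearing block standing on its foot inside the narrow bay. Leave the jar and the bottle where they stand.

Things in the scene. Friction and masses are not known exactly. Their poses are not given: they have to be found in the camera images.
- tray_three: Fixed tray (grey, white lips) with 3 places, 154 x 172 mm (x, y), floor top at z 4 mm. Origin: centre of underside. Axle place: two V saddles at y = +-32 mm (54 mm free between, V 30 mm wide, tops at z 25) hold an axle along y, its centre at (-45, 0, 24) mm. Square wheel bay 76 x 76 mm, centre (35, -44). Narrow bearing bay 44 (x) by 84 (y) mm, centre (35, 40). Bay lips 4 mm wide, tops at z 10 mm.
- tray_two: Fixed tray (grey, white lips) with 2 places, 154 x 166 mm (x, y), floor top at z 4 mm. Origin: centre of underside. Axle place: two V saddles at y = +-32 mm (54 mm free between, V 30 mm wide, tops at z 25) hold an axle along y, its centre at (-45, 0, 24) mm. One square wheel bay 64 x 64 mm, centre (35, 0); lips 4 mm wide, tops at z 10 mm.
- cradle: Fixed brown wooden stock cradle: board 130 x 100 x 10 mm with two rows of V saddles (10 mm thick, at y = +-32 mm, 54 mm free between for the fingers) at x = -38 and +38 mm. Each row carries one axle along y, its axis at z 36 mm; either axle may lie in either row. Origin: centre of underside, z up.
- axle_long: Long axle: smooth round steel bar, diameter 20 mm, 160 mm long, 0.2 to 0.45 kg. Origin: middle of the bar on its axis; the body's y runs along it. Lies loose in the cradle, its middle within 8 mm of the cradle's middle line.
- axle_short: Short axle: smooth round steel bar, diameter 20 mm, 110 mm long, 0.14 to 0.3 kg. Origin: middle of the bar on its axis; the body's y runs along it. Lies loose in the cradle, its middle within 8 mm of the cradle's middle line.
- wheel_large: Large wheel: black rubber castor wheel with a white hub, diameter 56 mm, 24 mm thick, lying flat on the bench. Origin: its centre, at half its thickness; z is its axis.
- wheel_small: Small wheel: black rubber castor wheel with a white hub, diameter 40 mm, 22 mm thick, lying flat on the bench. Origin: its centre, at half its thickness; z is its axis.
- bearing: Bearing block: grey cast housing on a foot 26 (x) by 66 (y) by 10 mm, with a round head (radius 22 mm, 26 mm thick along x, top 46 mm up) and a bore along x; stands on its foot. Grip it across the 26 mm. Origin: centre of its underside; z up.
- jar: Bystander: glass jar with a steel lid, 60 mm diameter, 70 mm high, standing on the bench. Origin: centre of its underside. Leave alone.
- bottle: Bystander: white plastic bottle with a black cap and a paper label, 54 mm diameter, 110 mm high, standing on the bench. Origin: centre of its underside. Leave alone.
Things that resemble listed ones, but are neither listed nor needed, are in the scene too. Leave any blue or pink look-alike of the wheel_large alone.

How it is judged:
By the outcome, as a careful person would: the job done as asked, in the order asked, and still so for the second after the job is handed in, with the robot touching nothing.
It also fails if it takes over 115 s, if anything falls off the work surface, if the arm or the gripper's body presses on something with over 40 N, if the wrist force passes 120 N, or if a joint passes its speed limit or range.

## Working session

There is one attempt and no reset: what is moved stays moved. The work goes in short steps, Python scripts to look and compute and a tool call to move; the robot and the scene stay as the last step left them, time stands still between calls to the robot, and variables do not carry over. Pictures are saved under pics/ and viewed, at most 14 in all, crops included, and the job is handed in when it is done.

Besides the shell and the picture viewer there is one more tool, called in YAML: its name, and indented under it one key for each argument. servo_tool: Moves the arm, as the interface text tells. Its arguments: {"type":"object","properties":{"slide":{"type":"array"},"spin":{"type":"array"},"grip":{"type":"array"}},"required":["slide","spin","grip"]}

```bash
mkdir -p pics; cat > h.py <<'E'
import numpy as np, cv2
from station import *
def cap(n,save=None):
    s=sense(); c=capture(n); c['s']=s
    if save: cv2.imwrite('pics/'+save+'.png',c['pixels'])
    return c
def world(c,u,v,d=None):
    d=c['depth'][int(v),int(u)] if d is None else d
    p=np.array([(u-c['cx'])*d/c['fx'],(v-c['cy'])*d/c['fy'],d])
    if 'hand_eye' in c and c.get('R') is None:
        q=c['hand_eye']@np.append(p,1); s=c['s']
        return np.array(s['ee_rot'])@q[:3]+np.array(s['tcp_pos'])
    return np.array(c['R']).T@(p-np.array(c['t']))
def pix(c,X):
    if c.get('R') is None:
        s=c['s'];q=np.array(s['ee_rot']).T@(np.array(X)-s['tcp_pos'])
        p=(np.linalg.inv(c['hand_eye'])@np.append(q,1))[:3]
    else: p=np.array(c['R'])@X+c['t']
    return c['fx']*p[0]/p[2]+c['cx'],c['fy']*p[1]/p[2]+c['cy']
E
python3 - <<'E'
from h import *
s=sense();print({k:np.round(v,3).tolist() for k,v in s.items()},finger_overhang)
for n in('top','scene'):
    c=cap(n,n+'0')
    print(n,c['t'],c['fx'],np.round(c['R'],2).tolist())
    for t in 'tray_three tray_two cradle axle_long axle_short wheel_large wheel_small bearing jar bottle'.split():
        for f in(spot_in,tip_of):
            print(t,f.__name__,[(np.round(r['point'],3).tolist(),round(r['conf'],2),np.round(pix(c,np.array(r['point']))).tolist()) for r in f(t,n)[:4]])
E
```

```text
{'time_s': 0.0, 'joints': [-54.109, 22.094, 0.378, -0.029, -68.412, -14.817], 'joint_velocities': [0.035, -0.094, -0.075, -0.053, 0.074, -0.077], 'effort': [0.001, -39.066, 18.741, 4.22, 0.011, -0.0], 'tcp_pos': [0.225, -0.583, 0.246], 'ee_rot': [[-0.933, -0.359, -0.001], [-0.359, 0.933, 0.002], [0.0, 0.002, -1.0]], 'wrist_force': [-0.0, -0.704, 0.749], 'moment': [0.001, -0.029, -0.028], 'gripper_force': 0.0, 'gripper_width': 1.003} 0.025
top [0.010706   0.60857836 0.95882992] 434.4920272529913 [[0.01, -1.0, 0.01], [-1.0, -0.01, -0.09], [0.09, -0.0, -1.0]]
tray_three call [([0.491, -0.022, 0.002], 0.77, [269.0, 250.0])]
tray_three call [([0.491, -0.022, 0.001], 0.87, [269.0, 250.0])]
tray_two call [([0.429, -0.279, 0.004], 0.92, [381.0, 278.0])]
tray_two call [([0.428, -0.279, -0.001], 0.66, [380.0, 278.0]), ([0.392, 0.283, 0.034], 0.55, [130.0, 295.0])]
cradle call [([0.436, 0.277, 0.01], 0.62, [137.0, 274.0])]
cradle call [([0.432, 0.278, 0.001], 0.84, [137.0, 275.0])]
axle_long call [([0.468, 0.271, 0.042], 0.59, [136.0, 260.0])]
axle_long call [([0.468, 0.269, 0.035], 0.58, [138.
[... 2214 characters left out ...]
, 0.71, [323.0, 223.0]), ([0.651, 0.009, 0.013], 0.63, [273.0, 217.0]), ([0.839, 0.008, 0.01], 0.58, [351.0, 252.0])]
wheel_small call [([0.611, -0.314, 0.023], 0.92, [170.0, 321.0])]
wheel_small call [([0.606, -0.308, 0.013], 0.7, [170.0, 320.0])]
bearing call [([0.655, -0.148, 0.028], 0.97, [238.0, 263.0]), ([0.646, 0.148, 0.05], 0.42, [298.0, 169.0])]
bearing call [([0.599, 0.311, -0.004], 0.62, [307.0, 144.0]), ([0.648, -0.134, -0.003], 0.56, [239.0, 266.0])]
jar call [([0.649, 0.146, 0.051], 0.74, [299.0, 170.0])]
jar call [([0.64, 0.164, -0.0], 0.61, [297.0, 179.0])]
bottle call [([0.606, 0.291, 0.057], 0.75, [308.0, 131.0])]
bottle call [([0.603, 0.308, -0.001], 0.95, [308.0, 145.0])]
```

View pics/top0.png

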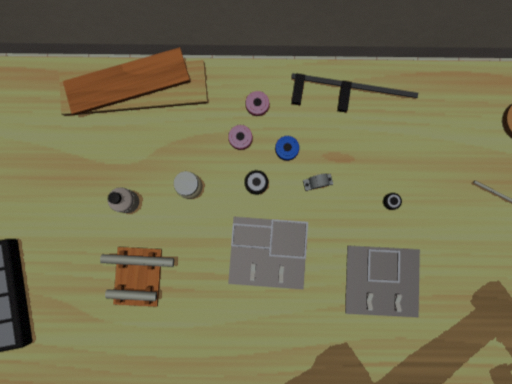

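View pics/scene0.png

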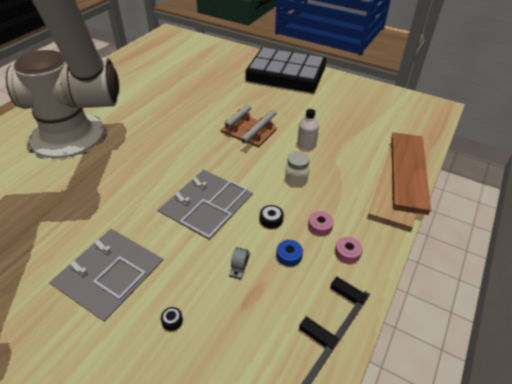

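Top view, with up = +x and left = +y:
- tray_three is at (269,252), with its wheel bay at (290,238), bearing bay at (252,236) and saddles at (253,272) and (281,274).
- tray_two is at (383,281), with its bay at (384,266).
- The cradle is at (137,276), with the long axle at (136,260) and the short axle at (131,295).
- The jar is at (187,185) and the bottle at (122,200).

Candidates for wheel_large are black with a white hub (256,181), blue (287,148), pink (240,137) and pink (257,103). I choose the black one at (256,181). The small wheel is at (392,201) and the bearing at (317,182).

I'll turn the tool so its jaws close along world x, then survey with the wrist camera.

servo_tool:
  slide:
    - [-0.033,0.019,0]
    - [-0.066,0.038,0]
    - [-0.1,0.058,0]
    - [-0.133,0.078,0]
    - [-0.166,0.097,0]
  spin: [-6.9,-13.8,-20.7,-27.6,-34.5]
  grip: [0,0,0,0,0]

```text
time_s: 2.52
tcp_pos: [0.3455, -0.4315, 0.2477]
ee_rot: [[-0.561, -0.828, 0.0], [-0.828, 0.561, -0.0], [0.0, -0.0, -1.0]]
wrist_force: [0.2, -1.0, -0.0]
gripper_width: 1.002
gripper_force: 0.0
```

servo_tool:
  slide:
    - [-0.027,0.006,0]
    - [-0.054,0.012,0]
    - [-0.081,0.019,0]
    - [-0.108,0.025,0]
    - [-0.135,0.032,0]
  spin: [-6.9,-13.8,-20.7,-27.6,-34.4]
  grip: [0,0,0,0,0]

```text
time_s: 2.93
tcp_pos: [0.3951, -0.3023, 0.2478]
ee_rot: [[0.006, -1.0, 0.001], [-1.0, -0.006, -0.0], [0.0, -0.001, -1.0]]
wrist_force: [0.6, -0.3, 0.2]
gripper_width: 0.999
gripper_force: 0.0
```

```bash
python3 - <<'E'
from h import *
c=cap('wrist','w1');s=c['s']
print(s['tcp_pos'],np.round(s['ee_rot'],3).tolist(),np.round(s['joints']),s['time_s'])
print(np.round(c['hand_eye'],3).tolist(),c['fx'],c['cx'],c['cy'])
for uv in((0,0),(511,0),(0,383),(511,383),(256,192)): print(uv,np.round(world(c,*uv),3))
E
```

```text
[ 0.39511658 -0.30227013  0.24775495] [[0.006, -1.0, 0.001], [-1.0, -0.006, -0.0], [0.0, -0.001, -1.0]] [-19.  10. -17.   0. -63.  19.] 2.9333
[[0.001, -0.958, -0.287, 0.079], [1.0, 0.002, -0.002, -0.001], [0.002, -0.287, 0.958, -0.137], [0.0, 0.0, 0.0, 1.0]] 300.5740945540282 253.98374214923655 192.3218892655191
(0, 0) [ 0.683 -0.49   0.   ]
(511, 0) [ 0.11  -0.494 -0.   ]
(0, 383) [ 0.45  -0.324  0.335]
(511, 383) [ 0.341 -0.324  0.335]
(256, 192) [ 0.394 -0.268  0.003]
```

View pics/w1.png

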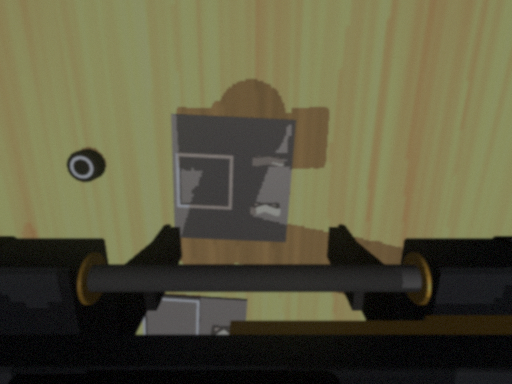

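The wrist image (up = -y, left = +x) shows tray_two at (233,178), its bay at (205,181), its saddles at (268,161) and (265,210), and the small wheel at (86,165). Next I'll fit poses from the wrist and top views and compare them.

```bash
cat >> h.py <<'E'
def cloud(c):
    d=c['depth'];h,w=d.shape
    u,v=np.meshgrid(np.arange(w),np.arange(h))
    p=np.stack([(u-c['cx'])*d/c['fx'],(v-c['cy'])*d/c['fy'],d],-1).astype(float)
    if c.get('R') is None:
        H=c['hand_eye'];s=c['s']
        P=(p@H[:3,:3].T+H[:3,3])@np.array(s['ee_rot']).T+s['tcp_pos']
    else: P=(p-np.array(c['t']))@np.array(c['R'])
    P[d==0]=np.nan
    return P
def rect(c,cen,rad,kind,zlo,zhi):
    """min-area rect (centre, long/short side, yaw of its sides mod 90) of masked points near cen, median/95% z"""
    P=cloud(c);hsv=cv2.cvtColor(c['pixels'],cv2.COLOR_BGR2HSV)
    m=(np.hypot(P[...,0]-cen[0],P[...,1]-cen[1])<rad)&(P[...,2]>zlo)&(P[...,2]<zhi)
    if kind=='grey': m&=hsv[...,1]<70
    if kind=='dark': m&=hsv[...,2]<60
    m=cv2.morphologyEx(m.astype(np.uint8),cv2.MORPH_OPEN,np.ones((2,2)))
    n,l,st,_=cv2.connectedComponentsWithStats(m)
    if n<2: return None
    k=1+np.argmax(st[1:,4]); Q=P[l==k]
    (x,y),(a,b),t=cv2.minAreaRect((Q[:,:2]*1000).astype(np.float32))
    t=(t+45)%90-45
    return dict(c=(round(x,1),round(y,1)),side=(round(a,1),round(b,1)),yaw=round(t,1),med=np.round(np.nanmedian(Q,0)*1000,1).tolist(),z95=round(float(np.nanpercentile(Q[:,2],95)*1000),1),n=len(Q))
E
python3 - <<'E'
from h import *
w=cap('wrist');t=cap('top')
for n,c in(('w',w),('t',t)):
    print(n,'tray2',rect(c,(.43,-.28),.13,'grey',-.01,.014))
    print(n,'ws',rect(c,(.605,-.306),.05,'all',.012,.05))
c=t
print('tray3',rect(c,(.49,-.02),.13,'grey',-.01,.014))
print('wl',rect(c,(.65,.009),.06,'all',.012,.05))
print('bear',rect(c,(.65,-.13),.06,'all',.006,.06), rect(c,(.65,-.13),.06,'all',.030,.06))
print('short',rect(c,(.392,.282),.12,'grey',.03,.06))
print('long',rect(c,(.468,.271),.12,'grey',.03,.06))
print('cradle',rect(c,(.43,.278),.12,'all',.005,.018))
for n in('tray_two','wheel_small'): capture('wrist'); print(n,[(r['point'],r['conf']) for r in tip_of(n,'wrist')])
E
```

```text
w tray2 {'c': (427.9, -278.1), 'side': (165.9, 153.0), 'yaw': -4.9, 'med': [427.3, -288.5, 4.2], 'z95': 9.6, 'n': 14130}
w ws {'c': (615.9, -298.6), 'side': (49.2, 24.9), 'yaw': 41.8, 'med': [605.4, -304.5, 22.8], 'z95': 24.5, 'n': 894}
t tray2 {'c': (468.1, -230.7), 'side': (281.8, 66.1), 'yaw': -0.5, 'med': [480.9, -290.6, 5.1], 'z95': 517.5, 'n': 1256}
t ws {'c': (603.6, -308.1), 'side': (46.5, 36.8), 'yaw': -13.5, 'med': [603.9, -304.8, 22.4], 'z95': 26.0, 'n': 254}
tray3 {'c': (483.1, -23.8), 'side': (173.7, 158.9), 'yaw': -4.6, 'med': [484.3, -23.0, 4.3], 'z95': 10.1, 'n': 5114}
wl {'c': (645.3, 6.6), 'side': (51.3, 53.5), 'yaw': 0.2, 'med': [644.8, 6.0, 24.3], 'z95': 27.5, 'n': 467}
bear {'c': (648.8, -138.0), 'side': (23.9, 68.7), 'yaw': 14.4, 'med': [645.6, -132.0, 35.3], 'z95': 46.8, 'n': 349} {'c': (648.5, -138.7), 'side': (25.3, 44.3), 'yaw': 16.2, 'med': [646.3, -134.4, 41.9], 'z95': 47.5, 'n': 217}
short {'c': (462.2, 274.6), 'side': (168.8, 21.6), 'yaw': -4.6, 'med': [465.9, 268.7, 43.7], 'z95': 46.9, 'n': 620}
long {'c': (464.4, 274.5), 'side': (169.3, 22.2), 'yaw': -2.7, 'med': [465.9, 268.4, 43.7], 'z95': 46.8, 'n': 622}
cradle {'c': (425.6, 274.9), 'side': (101.3, 59.2), 'yaw': -5.5, 'med': [425.6, 274.6, 9.6], 'z95': 18.9, 'n': 1010}
tray_two [([0.4286, -0.2821, 0.0027], 0.77)]
wheel_small [([0.609, -0.3071, 0.01], 0.63)]
```

servo_tool:
  slide:
    - [-0.035,-0.02,0]
    - [-0.07,-0.04,0]
    - [-0.105,-0.06,0]
    - [-0.14,-0.08,0]
    - [-0.175,-0.1,0]
  spin: [0,0,0,0,0]
  grip: [0,0,0,0,0]

```text
time_s: 3.7
tcp_pos: [0.4953, -0.128, 0.2476]
ee_rot: [[-0.003, -1.0, 0.0], [-1.0, 0.003, -0.0], [0.0, -0.0, -1.0]]
wrist_force: [0.3, -1.0, -0.5]
gripper_width: 1.002
gripper_force: 0.0
```

servo_tool:
  slide:
    - [-0.02,-0.025,0]
    - [-0.04,-0.05,0]
    - [-0.055,-0.075,0]
    - [-0.055,-0.075,0]
    - [-0.055,-0.075,0]
  spin: [0,0,0,0,0]
  grip: [0,0,0,0,0]

```text
time_s: 4.12
tcp_pos: [0.5706, -0.0737, 0.2465]
ee_rot: [[-0.001, -1.0, -0.002], [-1.0, 0.001, -0.0], [0.0, 0.002, -1.0]]
wrist_force: [-0.9, 0.4, -0.1]
gripper_width: 0.997
gripper_force: 0.0
```

```bash
python3 - <<'E'
from h import *
c=cap('wrist','w2');print(c['s']['tcp_pos'])
print('tray3',rect(c,(.49,-.02),.13,'grey',-.01,.014))
print('wl',rect(c,(.65,.009),.06,'all',.016,.05))
print('bear',rect(c,(.65,-.13),.06,'all',.006,.06), rect(c,(.65,-.13),.06,'all',.030,.06))
for n in('tray_three','wheel_large','bearing'): print(n,[(np.round(r['point'],3),r['conf'],pix(c,r['point'])) for r in tip_of(n,'wrist')])
E
```

```text
[ 0.57057601 -0.07370334  0.24645077]
tray3 {'c': (490.8, -20.4), 'side': (169.3, 166.0), 'yaw': -4.2, 'med': [497.0, -35.5, 4.1], 'z95': 10.3, 'n': 12563}
wl {'c': (649.9, -20.5), 'side': (139.3, 37.5), 'yaw': -13.2, 'med': [646.2, 6.6, 24.6], 'z95': 26.2, 'n': 1263}
bear {'c': (654.8, -132.0), 'side': (34.7, 67.6), 'yaw': 10.4, 'med': [649.5, -134.6, 37.7], 'z95': 46.1, 'n': 1504} {'c': (655.6, -131.3), 'side': (35.5, 42.6), 'yaw': 14.1, 'med': [650.4, -133.6, 42.7], 'z95': 46.4, 'n': 966}
tray_three [(array([ 0.487, -0.02 ,  0.002]), 0.97, (np.float64(316.86790795255786), np.float64(205.82467824378665))), (array([0.65 , 0.008, 0.012]), 0.32, (np.float64(195.9605766805853), np.float64(228.32683789156857)))]
wheel_large [(array([0.834, 0.009, 0.012]), 0.67, (np.float64(58.27976908592069), np.float64(228.92558118249025))), (array([0.65 , 0.008, 0.014]), 0.65, (np.float64(195.66625147185886), np.float64(228.33271489305508))), (array([0.75, 0.05, 0.01]), 0.64, (np.float64(125.27810305793895), np.float64(255.2729069359223))), (array([ 0.729, -0.06 ,  0.011]), 0.64, (np.float64(130.6749861007408), np.float64(178.4556977842076)))]
bearing [(array([ 0.646, -0.137, -0.001]), 0.66, (np.float64(193.87339071759249), np.float64(115.941939667411)))]
```

View pics/w2.png

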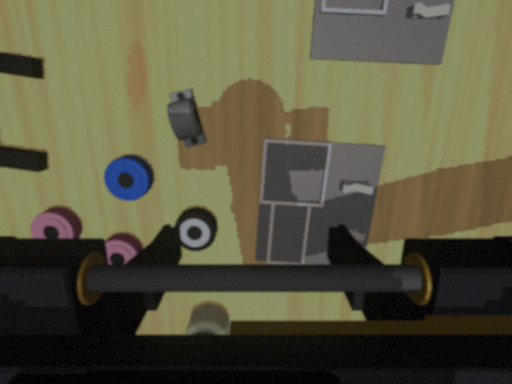

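servo_tool:
  slide:
    - [-0.035,0.025,0]
    - [-0.07,0.05,0]
    - [-0.105,0.075,0]
    - [-0.14,0.1,0]
    - [-0.175,0.12,0]
  spin: [0,0,0,0,0]
  grip: [0,0,0,0,0]

```text
time_s: 4.73
tcp_pos: [0.4499, 0.0977, 0.248]
ee_rot: [[-0.003, -1.0, 0.001], [-1.0, 0.003, 0.001], [-0.001, -0.001, -1.0]]
wrist_force: [-0.0, 0.9, 0.4]
gripper_width: 0.999
gripper_force: 0.0
```

servo_tool:
  slide:
    - [-0.035,0.01,0]
    - [-0.07,0.02,0]
    - [-0.105,0.02,0]
    - [-0.14,0.02,0]
    - [-0.14,0.02,0]
  spin: [0,0,0,0,0]
  grip: [0,0,0,0,0]

```text
time_s: 5.15
tcp_pos: [0.4323, 0.2419, 0.2482]
ee_rot: [[0.003, -1.0, 0.003], [-1.0, -0.003, 0.002], [-0.002, -0.003, -1.0]]
wrist_force: [0.5, -0.4, 0.4]
gripper_width: 0.999
gripper_force: 0.0
```

```bash
python3 - <<'E'
from h import *
c=cap('wrist','w3');print(c['s']['tcp_pos'])
for z in(.030,.036):
    print('short',rect(c,(.392,.282),.065,'all',z,.06),rect(c,(.392,.282),.035,'all',z,.06))
    print('long',rect(c,(.468,.271),.1,'grey',z,.06))
print('cradle',rect(c,(.43,.278),.12,'all',.005,.018))
for n in('cradle','axle_short','axle_long'): print(n,[(np.round(r['point'],3),r['conf'],pix(c,r['point'])) for r in tip_of(n,'wrist')])
E
```

```text
[0.43234587 0.24190065 0.24819103]
short {'c': (393.5, 293.8), 'side': (133.8, 37.9), 'yaw': -6.6, 'med': [394.9, 278.6, 43.7], 'z95': 46.3, 'n': 1690} {'c': (388.6, 291.8), 'side': (84.5, 43.9), 'yaw': -11.5, 'med': [394.6, 285.2, 44.0], 'z95': 46.4, 'n': 992}
long {'c': (470.7, 284.6), 'side': (187.0, 15.3), 'yaw': -3.6, 'med': [468.1, 266.2, 44.7], 'z95': 46.6, 'n': 1976}
short {'c': (392.5, 293.9), 'side': (134.4, 25.6), 'yaw': -1.4, 'med': [394.8, 279.1, 44.3], 'z95': 46.3, 'n': 1417} {'c': (392.3, 292.1), 'side': (87.8, 24.8), 'yaw': -1.7, 'med': [394.8, 282.5, 44.4], 'z95': 46.4, 'n': 871}
long {'c': (470.7, 284.6), 'side': (187.0, 15.3), 'yaw': -3.6, 'med': [468.2, 266.2, 44.7], 'z95': 46.6, 'n': 1962}
cradle {'c': (399.9, 273.1), 'side': (96.6, 99.9), 'yaw': -18.1, 'med': [425.8, 274.9, 10.1], 'z95': 12.1, 'n': 3596}
cradle [(array([ 0.431,  0.274, -0.002]), 0.6, (np.float64(256.63779748789403), np.float64(188.86823790401598)))]
axle_short [(array([0.394, 0.283, 0.038]), 0.8, (np.float64(287.0816840596549), np.float64(205.12599396474326)))]
axle_long []
```

View pics/w3.png

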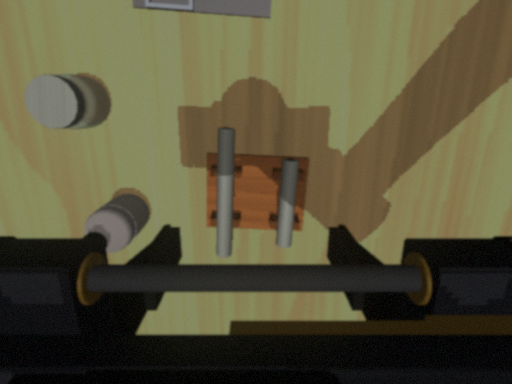

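The w2 crop confirms the large wheel: black rubber with a white hub at (196,229), apart from the blue one at (128,178) and the pink ones at (53,226) and (121,250). The bearing is at (186,117). In w3 the long axle runs (227,130)-(224,255), and the short one runs (290,160)-(284,246). I'll refine the axle ends.

```bash
cat >> h.py <<'E'
def axle(c,cen,half,zlo=.041,zhi=.049,w=.02):
    P=cloud(c).reshape(-1,3);m=(abs(P[:,0]-cen[0])<w)&(abs(P[:,1]-cen[1])<half+.03)&(P[:,2]>zlo)&(P[:,2]<zhi);Q=P[m]*1000
    a=np.polyfit(Q[:,1],Q[:,0],1)
    h,e=np.histogram(Q[:,1],np.arange(Q[:,1].min(),Q[:,1].max()+2,2.))
    ok=np.where(h>.4*np.median(h[h>0]))[0]
    y0,y1=e[ok[0]],e[ok[-1]+1]; ym=(y0+y1)/2
    return dict(mid=(round(np.polyval(a,ym),1),round(ym,1)),ends=(round(y0,1),round(y1,1)),L=round(y1-y0,1),yaw=round(-np.degrees(np.arctan(a[0])),1),z=round(np.percentile(Q[:,2],90),1),h=h.tolist())
E
python3 - <<'E'
from h import *
w=cap('wrist');t=cap('top');s=cap('scene')
for n,c in(('w',w),('t',t),('s',s)):
    for nm,cen,hf in(('short',(.394,.282),.055),('long',(.469,.272),.08)):
        try: print(n,nm,axle(c,cen,hf))
        except Exception as e: print(n,nm,e)
    print(n,'cradle',rect(c,(.43,.278),.12,'all',.007,.013))
E
python3 - <<'E'
import cv2
a=cv2.imread('pics/w3.png')[115:265,190:320]
cv2.imwrite('pics/w3c.png',cv2.resize(a,None,fx=4,fy=4,interpolation=cv2.INTER_CUBIC))
E
```

```text
w short {'mid': (np.float64(395.5), np.float64(281.6)), 'ends': (np.float64(226.6), np.float64(336.6)), 'L': np.float64(110.0), 'yaw': np.float64(-2.3), 'z': np.float64(46.1), 'h': [28, 26, 26, 25, 21, 24, 27, 22, 26, 24, 22, 23, 23, 20, 23, 24, 19, 23, 22, 23, 22, 24, 25, 20, 23, 18, 22, 22, 21, 24, 24, 20, 18, 24, 17, 24, 20, 19, 22, 17, 23, 18, 22, 19, 21, 16, 16, 23, 18, 21, 19, 18, 18, 21, 16]}
w long {'mid': (np.float64(470.3), np.float64(270.5)), 'ends': (np.float64(190.5), np.float64(350.5)), 'L': np.float64(160.0), 'yaw': np.float64(-2.4), 'z': np.float64(46.3), 'h': [27, 21, 25, 28, 28, 27, 23, 28, 28, 26, 27, 21, 29, 27, 25, 26, 28, 28, 24, 24, 24, 24, 25, 26, 25, 23, 26, 25, 21, 27, 21, 24, 26, 25, 18, 25, 21, 23, 23, 23, 24, 22, 25, 18, 26, 23, 18, 23, 22, 22, 18, 22, 21, 23, 20, 21, 21, 21, 21, 17, 24, 19, 21, 22, 21, 18, 19, 21, 19, 24, 16, 20, 17, 21, 20, 20, 17, 21, 19, 17, 1]}
w cradle {'c': (430.3, 278.4), 'side': (114.9, 51.3), 'yaw': -11.6, 'med': [430.8, 274.8, 10.1], 'z95': 11.8, 'n': 2943}
t short {'mid': (np.float64(391.9), np.float64(257.3)), 'ends': (np.flo
[... 848 characters left out ...]
 3, 2, 4, 1, 2, 3, 3, 2, 4, 3, 1, 2, 4, 4, 1, 4, 1, 4, 2, 3, 2, 3, 2, 1, 4, 1, 2, 2, 3, 3, 6, 1, 2, 3, 1, 3, 4, 0, 5, 0, 2, 1, 3, 3, 3, 2, 3, 1, 1]}
s long {'mid': (np.float64(470.2), np.float64(270.9)), 'ends': (np.float64(187.9), np.float64(353.9)), 'L': np.float64(166.0), 'yaw': np.float64(-2.5), 'z': np.float64(47.2), 'h': [3, 5, 4, 2, 4, 4, 2, 1, 4, 3, 6, 1, 3, 5, 2, 3, 2, 4, 5, 1, 3, 3, 2, 4, 2, 2, 6, 1, 4, 4, 0, 5, 4, 1, 5, 0, 3, 4, 2, 3, 3, 2, 2, 4, 2, 1, 5, 3, 3, 2, 4, 2, 4, 3, 1, 2, 1, 2, 5, 4, 2, 3, 2, 1, 3, 3, 2, 3, 2, 3, 2, 1, 2, 3, 3, 3, 1, 3, 1, 5, 0, 1, 2]}
s cradle {'c': (433.7, 261.4), 'side': (106.4, 110.7), 'yaw': -24.6, 'med': [418.0, 261.4, 11.0], 'z95': 45.2, 'n': 287}
```

View pics/w3c.png

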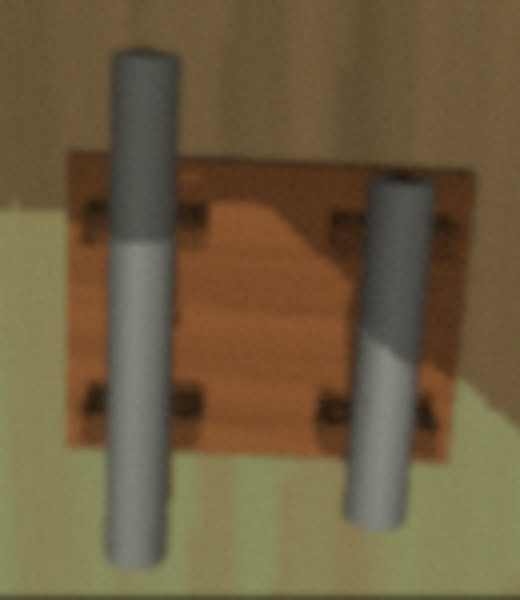

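The crop shows both axles cleanly in their saddles. Wrist and scene agree: short middle (395, 281), long middle (470, 271), axis z 36 and yaw about -2.4°. I'll go above the short axle.

servo_tool:
  slide:
    - [-0.01,0.01,0.03]
    - [-0.02,0.02,0.06]
    - [-0.03,0.03,0.09]
    - [-0.039,0.037,0.12]
    - [-0.039,0.037,0.148]
  spin: [0.6,1.2,1.8,2.3,2.3]
  grip: [0.4,0.4,0.4,0.4,0.4]

```text
time_s: 5.92
tcp_pos: [0.3945, 0.2771, 0.0987]
ee_rot: [[-0.041, -0.999, 0.001], [-0.999, 0.041, 0.001], [-0.001, -0.001, -1.0]]
wrist_force: [-0.1, 0.5, -0.1]
gripper_width: 0.704
gripper_force: 0.0
```

servo_tool:
  slide:
    - [0,0,0]
    - [0,0,0]
    - [0,0,0]
    - [0,0,0]
    - [0,0,0]
  spin: [0,0,0,0,0]
  grip: [0.4,0.4,0.4,0.4,0.4]

```text
time_s: 6.33
tcp_pos: [0.396, 0.2776, 0.1014]
ee_rot: [[-0.041, -0.999, 0.002], [-0.999, 0.041, 0.003], [-0.003, -0.002, -1.0]]
wrist_force: [0.5, 0.1, 1.0]
gripper_width: 0.6
gripper_force: 0.0
```

```bash
cat >> h.py <<'E'
def go(x,y,z):
    "tool-axis slide from the measured pose to world x,y,z (mm)"
    s=sense();R=np.array(s['ee_rot']);d=np.array([x,y,z])/1000-s['tcp_pos']
    print('tcp',np.round(np.array(s['tcp_pos'])*1000,1),'theta',round(np.degrees(np.arctan2(R[1,0],R[0,0])),2),'slide mm',np.round(R.T@d*1000,1))
E
python3 -c "
from h import *
go(395.3,281.3,46)"
```

```text
tcp [396.  277.6 101.4] theta -92.36 slide mm [-3.5  1.  55.4]
```

servo_tool:
  slide:
    - [0,0,0.02]
    - [0,0,0.02]
    - [0,0,0.02]
    - [0,0,0.02]
    - [0,0,0.02]
  spin: [0,0,0,0,0]
  grip: [0.4,0.4,0.4,0.4,0.4]

```text
time_s: 6.75
tcp_pos: [0.3954, 0.2775, 0.0805]
ee_rot: [[-0.04, -0.999, 0.001], [-0.999, 0.04, 0.001], [-0.001, -0.001, -1.0]]
wrist_force: [0.8, -0.8, 0.9]
gripper_width: 0.599
gripper_force: 0.0
```

```bash
python3 -c "
from h import *
for i in range(4):
    go(395.3,281.3,46); c=cap('scene','s%d'%i if i==3 else None)
go(395.3,281.3,46)
a=c['pixels'][70:190,190:330]; cv2.imwrite('pics/s_c.png',cv2.resize(a,None,fx=4,fy=4,interpolation=cv2.INTER_CUBIC))
"
```

```text
tcp [395.4 277.5  80.5] theta -92.31 slide mm [-3.8  0.3 34.5]
tcp [395.4 277.4  80.4] theta -92.32 slide mm [-3.8  0.3 34.4]
tcp [395.3 277.4  80.3] theta -92.32 slide mm [-3.9  0.2 34.3]
tcp [395.2 277.3  80.2] theta -92.32 slide mm [-4.   0.1 34.2]
tcp [395.2 277.3  80. ] theta -92.32 slide mm [-4.  0. 34.]
```

View pics/s_c.png

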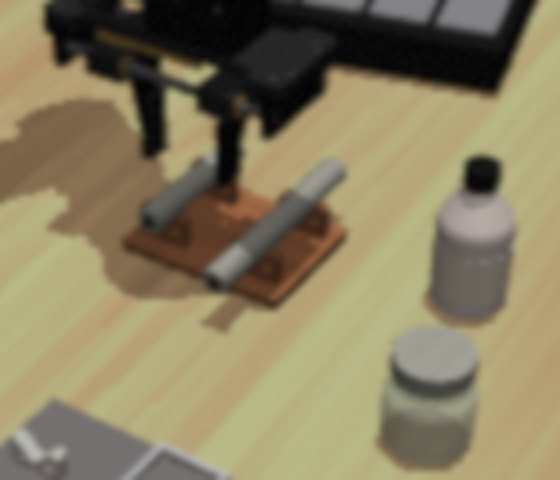

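The fingers straddle the short axle in the scene crop: fingers at (150,150) and (228,175), axle between. I'll descend, close and lift.

servo_tool:
  slide:
    - [-0.002,0,0.01]
    - [-0.004,0,0.02]
    - [-0.004,0,0.03]
    - [-0.004,0,0.034]
    - [-0.004,0,0.034]
  spin: [0,0,0,0,0]
  grip: [0.4,0.4,0.4,0.4,0.4]

```text
time_s: 7.37
tcp_pos: [0.3944, 0.2802, 0.0437]
ee_rot: [[-0.041, -0.999, -0.002], [-0.999, 0.041, -0.003], [0.003, 0.002, -1.0]]
wrist_force: [-0.1, -0.4, 0.5]
gripper_width: 0.603
gripper_force: 0.0
```

servo_tool:
  slide:
    - [0,0,0]
    - [0,0,0]
    - [0,0,0]
    - [0,0,0]
    - [0,0,0]
  spin: [0,0,0,0,0]
  grip: [1,1,1,1,1]

```text
time_s: 7.78
tcp_pos: [0.3953, 0.2812, 0.0459]
ee_rot: [[-0.041, -0.999, 0.001], [-0.999, 0.041, 0.001], [-0.001, -0.0, -1.0]]
wrist_force: [0.3, -0.2, 0.1]
gripper_width: 0.306
gripper_force: 0.0
```

servo_tool:
  slide:
    - [0,0,0]
    - [0,0,0]
    - [0,0,0]
    - [0,0,0]
    - [0,0,0]
  spin: [0,0,0,0,0]
  grip: [1,1,1,1,1]

```text
time_s: 8.2
tcp_pos: [0.3931, 0.281, 0.0456]
ee_rot: [[-0.042, -0.999, -0.003], [-0.999, 0.042, -0.0], [0.0, 0.003, -1.0]]
wrist_force: [-10.7, 3.6, 4.5]
gripper_width: 0.221
gripper_force: 30.0
```

servo_tool:
  slide:
    - [0,0,-0.015]
    - [0,0,-0.03]
    - [0,0,-0.045]
    - [0,0,-0.06]
    - [0,0,-0.074]
  spin: [0,0,0,0,0]
  grip: [1,1,1,1,1]

```text
time_s: 8.62
tcp_pos: [0.3947, 0.2807, 0.1201]
ee_rot: [[-0.041, -0.999, -0.001], [-0.999, 0.041, -0.0], [0.0, 0.001, -1.0]]
wrist_force: [-0.9, 0.2, -1.6]
gripper_width: 0.221
gripper_force: 30.0
```

```bash
python3 - <<'E'
from h import *
go(0,0,0)
w=cap('wrist','w4');s=cap('scene');t=cap('top')
for n,c in(('w',w),('s',s),('t',t)):
    for lo,hi in((.09,.135),): 
        try:
            r=axle(c,(.395,.281),.055,lo,hi); r.pop('h'); print(n,r)
        except Exception as e: print(n,e)
for n,c in(('s',s),('t',t)):
    print(n,rect(c,(.49,-.02),.12,'grey',-.003,.014))
    P=cloud(c).reshape(-1,3);h=c['pixels'].reshape(-1,3).min(1)
    print('white lips/saddles: ',[np.round(np.median(P[(abs(P[:,0]-.446)<.03)&(abs(P[:,1]-y)<.025)&(P[:,2]>.014)&(P[:,2]<.03)],0)*1000,1).tolist() for y in(-.052,.012)])
E
```

```text
tcp [394.7 280.7 120.1] theta -92.34 slide mm [296.5 382.9 120.4]
w {'mid': (np.float64(395.6), np.float64(270.6)), 'ends': (np.float64(225.6), np.float64(315.6)), 'L': np.float64(90.0), 'yaw': np.float64(-1.8), 'z': np.float64(121.2)}
s {'mid': (np.float64(400.1), np.float64(279.5)), 'ends': (np.float64(224.5), np.float64(334.5)), 'L': np.float64(110.0), 'yaw': np.float64(-4.5), 'z': np.float64(126.4)}
t {'mid': (np.float64(393.6), np.float64(252.0)), 'ends': (np.float64(227.0), np.float64(277.0)), 'L': np.float64(50.0), 'yaw': np.float64(6.7), 'z': np.float64(122.3)}
s {'c': (502.2, -22.0), 'side': (233.2, 154.0), 'yaw': -14.3, 'med': [498.7, -28.2, 4.7], 'z95': 10.7, 'n': 3505}
white lips/saddles:  [[434.2, -50.6, 19.2], [439.7, 12.7, 19.4]]
t {'c': (480.7, -24.7), 'side': (168.9, 149.5), 'yaw': -7.6, 'med': [484.3, -22.9, 4.2], 'z95': 10.3, 'n': 5101}
white lips/saddles:  [[444.0, -49.0, 20.7], [439.0, 15.7, 20.6]]
```

servo_tool:
  slide:
    - [0.01,0,-0.04]
    - [0.045,-0.005,-0.065]
    - [0.085,-0.015,-0.09]
    - [0.122,-0.025,-0.11]
    - [0.16,-0.035,-0.13]
  spin: [0,0,0,0,0]
  grip: [1,1,1,1,1]

```text
time_s: 9.18
tcp_pos: [0.4205, 0.1287, 0.2436]
ee_rot: [[-0.04, -0.999, -0.002], [-0.999, 0.04, -0.001], [0.001, 0.002, -1.0]]
wrist_force: [0.8, -0.1, -2.7]
gripper_width: 0.219
gripper_force: 30.0
```

servo_tool:
  slide:
    - [0.036,-0.008,0]
    - [0.074,-0.016,0]
    - [0.11,-0.025,0]
    - [0.145,-0.032,0]
    - [0.163,-0.037,0]
  spin: [0,0,0,0,0]
  grip: [1,1,1,1,1]

```text
time_s: 9.6
tcp_pos: [0.4505, -0.0371, 0.2423]
ee_rot: [[-0.044, -0.999, -0.004], [-0.999, 0.044, -0.001], [0.001, 0.004, -1.0]]
wrist_force: [0.8, -0.1, -1.9]
gripper_width: 0.219
gripper_force: 30.0
```

```bash
python3 - <<'E'
from h import *
go(0,0,0)
c=cap('wrist','w5')
print('tray3',rect(c,(.487,-.02),.13,'grey',-.01,.014))
P=cloud(c).reshape(-1,3)
for y in(-.052,.012):
    Q=P[(abs(P[:,0]-.443)<.03)&(abs(P[:,1]-y)<.02)&(P[:,2]>.013)&(P[:,2]<.03)]*1000
    print('saddle',len(Q),np.round(Q.mean(0),1),np.round(np.percentile(Q,[2,98],axis=0),1).tolist())
# lips: z 7..12 points
Q=P[(abs(P[:,0]-.5)<.09)&(abs(P[:,1]+.02)<.11)&(P[:,2]>.0075)&(P[:,2]<.0115)]*1000
print('lips',cv2.minAreaRect(Q[:,:2].astype(np.float32)),len(Q))
for n in('tray_three',): print(n,[(np.round(r['point'],4),r['conf']) for r in tip_of(n,'wrist')])
E
```

```text
tcp [450.5 -37.1 242.3] theta -92.5 slide mm [-17.6 450.8 243.9]
tray3 {'c': (488.4, -15.2), 'side': (178.9, 152.4), 'yaw': -4.3, 'med': [507.2, -49.1, 4.4], 'z95': 10.6, 'n': 11654}
saddle 29 [425.4 -48.4  22.7] [[423.1, -53.0, 20.7], [427.0, -42.9, 25.0]]
saddle 18 [428.9  15.   21.4] [[427.9, 11.1, 15.2], [429.7, 19.9, 23.3]]
lips ((496.0596923828125, -19.938575744628906), (172.62033081054688, 140.7309112548828), 86.33134460449219) 1298
tray_three [(array([ 0.4869, -0.0203,  0.0005]), 0.68)]
```

View pics/w5.png

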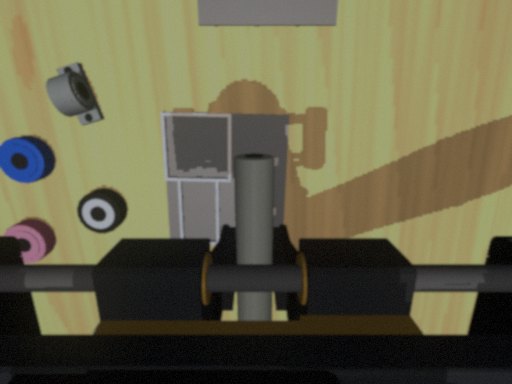

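The axle hides the saddles at (250,200), but tray_three's bay lips are clear: the wheel bay at (197,147) and the bearing bay at (198,212). I'll fit the lip pattern in several views.

```bash
cat >> h.py <<'E'
from scipy.optimize import least_squares
def rays(c,uv,z):
    d=np.stack([(uv[:,0]-c['cx'])/c['fx'],(uv[:,1]-c['cy'])/c['fy'],np.ones(len(uv))],-1)
    if c.get('R') is None:
        R=np.array(c['s']['ee_rot'])@c['hand_eye'][:3,:3];o=np.array(c['s']['ee_rot'])@c['hand_eye'][:3,3]+c['s']['tcp_pos']
    else: R=np.array(c['R']).T;o=-R@np.array(c['t'])
    D=d@R.T
    return o+D*((z-o[2])/D[:,2])[:,None]
def box(x,y,hx,hy): return [(x-hx,y-hy,x+hx,y-hy),(x+hx,y-hy,x+hx,y+hy),(x+hx,y+hy,x-hx,y+hy),(x-hx,y+hy,x-hx,y-hy)]
LIPS={3:box(35,-44,40,40)+box(35,40,24,44),2:box(35,0,34,34)}
def liptray(c,img,k,g):
    """fit tray k lip pattern; g = guess x,y mm, yaw deg"""
    b=img.astype(int);v=b.min(2);sat=b.max(2)-v
    loc=v-cv2.blur(v.astype(np.float32),(15,15))
    m=(loc>18)&(sat<40)
    vv,uu=np.where(m);X=rays(c,np.stack([uu,vv],-1).astype(float),.010)[:,:2]*1000
    S=np.array(LIPS[k],float);A=S[:,:2];B=S[:,2:]-A
    def dist(p,X):
        t=np.radians(p[2]);q=(X-p[:2])@np.array([[np.cos(t),-np.sin(t)],[np.sin(t),np.cos(t)]])
        r=q[:,None]-A;f=np.clip((r*B).sum(-1)/(B*B).sum(-1),0,1)
        return np.abs(np.linalg.norm(r-f[...,None]*B,axis=-1)).min(1)
    X=X[dist(g,X)<12]
    r=least_squares(dist,g,args=(X,),loss='soft_l1',f_scale=2.)
    return np.round(r.x,1).tolist(),len(X),round(float(np.median(dist(r.x,X))),2)
E
python3 - <<'E'
from h import *
c=cap('wrist')
print('w5 t3',liptray(c,c['pixels'],3,(488,-20,-4.4)))
for n in('top','scene'):
    k=capture(n);im=cv2.imread(f'pics/{n}0.png')
    print(n,'t3',liptray(k,im,3,(488,-20,-4.4)),'t2',liptray(k,im,2,(428,-278,-4.9)))
c['s']=dict(tcp_pos=np.array([.39512,-.30227,.24775]),ee_rot=np.array([[0.006,-1,.001],[-1,-.006,0],[0,-.001,-1]]))
print('w1 t2',liptray(c,cv2.imread('pics/w1.png'),2,(428,-278,-4.9)))
c['s']=dict(tcp_pos=np.array([.57058,-.0737,.24645]),ee_rot=np.array([[-0.001,-1,-.002],[-1,.001,0],[0,.002,-1]]))
print('w2 t3',liptray(c,cv2.imread('pics/w2.png'),3,(488,-20,-4.4)))
go(0,0,0)
E
```

```text
w5 t3 ([489.0, -20.1, -4.0], 1310, 1.05)
top t3 ([485.5, -20.1, -3.9], 237, 0.66) t2 ([422.5, -282.6, -2.6], 193, 0.92)
scene t3 ([484.8, -18.3, -3.8], 358, 1.2) t2 ([422.6, -281.3, -2.3], 284, 1.22)
w1 t2 ([426.6, -281.9, -2.2], 581, 0.91)
w2 t3 ([488.3, -20.0, -3.7], 1170, 0.99)
tcp [451.  -33.9 242.8] theta -92.35 slide mm [-15.4 451.5 243.9]
```

servo_tool:
  slide:
    - [-0.005,0.003,0.03]
    - [-0.01,0.006,0.06]
    - [-0.016,0.009,0.09]
    - [-0.016,0.009,0.12]
    - [-0.016,0.009,0.153]
  spin: [0.7,1.4,1.4,1.4,1.4]
  grip: [1,1,1,1,1]

```text
time_s: 10.27
tcp_pos: [0.4435, -0.0161, 0.0903]
ee_rot: [[-0.062, -0.998, 0.002], [-0.998, 0.062, 0.001], [-0.001, -0.002, -1.0]]
wrist_force: [2.0, 0.3, -2.8]
gripper_width: 0.219
gripper_force: 30.0
```

servo_tool:
  slide:
    - [0,0,0]
    - [0,0,0.0]
    - [0,0,0.0]
    - [0,0,0.01]
    - [0,0,0.02]
  spin: [0,0,0,0,0]
  grip: [1,1,1,1,1]

```text
time_s: 10.68
tcp_pos: [0.4458, -0.0167, 0.0737]
ee_rot: [[-0.064, -0.998, 0.007], [-0.998, 0.064, 0.002], [-0.002, -0.007, -1.0]]
wrist_force: [-0.4, 0.6, -2.1]
gripper_width: 0.22
gripper_force: 30.0
```

servo_tool:
  slide:
    - [0,0,0]
    - [0,0,0.0]
    - [0,0,0.0]
    - [0,0,0]
    - [0,0,0]
  spin: [0,0,0,0,0]
  grip: [1,1,1,1,1]

```text
time_s: 11.1
tcp_pos: [0.4439, -0.0176, 0.0719]
ee_rot: [[-0.065, -0.998, 0.002], [-0.998, 0.065, 0.001], [-0.001, -0.002, -1.0]]
wrist_force: [1.1, -0.1, -2.9]
gripper_width: 0.218
gripper_force: 30.0
```

```bash
python3 - <<'E'
from h import *
go(442.1,-17,35)
s=cap('scene','s5');go(442.1,-17,35)
a=s['pixels'][140:260,130:270]; cv2.imwrite('pics/s5c.png',cv2.resize(a,None,fx=4,fy=4,interpolation=cv2.INTER_CUBIC))
for n in('scene','top'):
    c=cap(n);r=axle(c,(.442,-.017),.055,.045,.066);r.pop('h');print(n,r)
E
```

```text
tcp [443.9 -17.6  71.9] theta -93.72 slide mm [-0.4  1.9 36.9]
tcp [443.7 -17.6  71.7] theta -93.72 slide mm [-0.5  1.7 36.7]
scene {'mid': (np.float64(454.3), np.float64(-26.5)), 'ends': (np.float64(-72.5), np.float64(19.5)), 'L': np.float64(92.0), 'yaw': np.float64(-14.1), 'z': np.float64(64.6)}
top {'mid': (np.float64(454.6), np.float64(27.2)), 'ends': (np.float64(18.2), np.float64(36.2)), 'L': np.float64(18.0), 'yaw': np.float64(-4.8), 'z': np.float64(65.6)}
```

View pics/s5c.png

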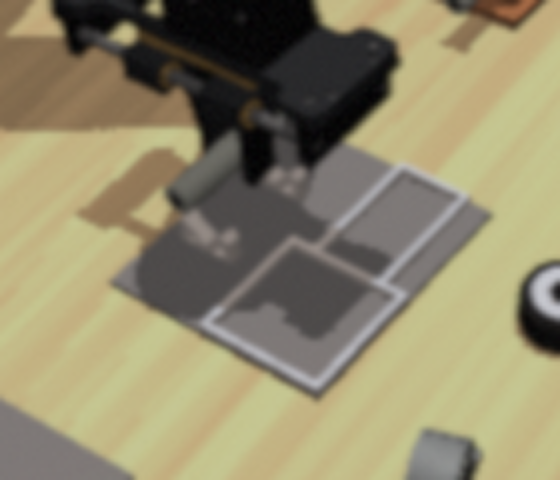

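The axle hangs over the two saddles at (215,235) and (285,180). I'll lower it, look at the force, then open part way and rise.

servo_tool:
  slide:
    - [0,0.001,0.008]
    - [0,0.002,0.016]
    - [0,0.002,0.024]
    - [0,0.002,0.031]
    - [0,0.002,0.036]
  spin: [0,0,0,0,0]
  grip: [1,1,1,1,1]

```text
time_s: 11.67
tcp_pos: [0.4415, -0.0177, 0.034]
ee_rot: [[-0.064, -0.998, -0.0], [-0.998, 0.064, -0.001], [0.001, 0.0, -1.0]]
wrist_force: [2.3, -2.6, 9.1]
gripper_width: 0.218
gripper_force: 30.0
```

servo_tool:
  slide:
    - [0,0,0]
    - [0,0,0.0]
    - [0,0,0.0]
    - [0,0,0]
    - [0,0,0]
  spin: [0,0,0,0,0]
  grip: [1,1,1,1,1]

```text
time_s: 12.08
tcp_pos: [0.441, -0.0177, 0.0351]
ee_rot: [[-0.065, -0.998, -0.0], [-0.998, 0.065, -0.0], [0.0, 0.0, -1.0]]
wrist_force: [0.6, -0.1, -1.8]
gripper_width: 0.222
gripper_force: 30.0
```

servo_tool:
  slide:
    - [0,0,0]
    - [0,0,0.0]
    - [0,0,0.0]
    - [0,0,-0.015]
    - [0,0,-0.035]
  spin: [0,0,0,0,0]
  grip: [0.59,0.59,0.59,0.59,0.59]

```text
time_s: 12.5
tcp_pos: [0.4401, -0.018, 0.0693]
ee_rot: [[-0.065, -0.998, -0.004], [-0.998, 0.065, -0.001], [0.001, 0.004, -1.0]]
wrist_force: [0.5, 1.0, -0.6]
gripper_width: 0.398
gripper_force: 0.0
```

servo_tool:
  slide:
    - [0,0,-0.04]
    - [0.015,-0.035,-0.08]
    - [0.03,-0.07,-0.11]
    - [0.03,-0.1,-0.14]
    - [0.03,-0.135,-0.16]
  spin: [0,0,0,0,0]
  grip: [0.3,0,0,0,0]

```text
time_s: 12.92
tcp_pos: [0.5596, -0.0557, 0.2228]
ee_rot: [[-0.066, -0.998, 0.003], [-0.998, 0.066, 0.0], [-0.001, -0.003, -1.0]]
wrist_force: [1.8, 0.6, 0.4]
gripper_width: 0.705
gripper_force: 0.0
```

servo_tool:
  slide:
    - [0.0,-0.02,0]
    - [0.0,-0.04,0]
    - [0.0,-0.05,0]
    - [0.0,-0.05,0]
    - [0.0,-0.05,0]
  spin: [0,0,0,0,0]
  grip: [0,0,0,0,0]

```text
time_s: 13.33
tcp_pos: [0.6084, -0.058, 0.2189]
ee_rot: [[-0.065, -0.998, -0.001], [-0.998, 0.065, 0.0], [0.0, 0.001, -1.0]]
wrist_force: [0.9, 0.3, -0.2]
gripper_width: 0.982
gripper_force: 0.0
```

```bash
cat >> h.py <<'E'
def wheel(c,cen,rad,zlo,zhi):
    "grid-fit disc of radius rad (mm) to top-face points"
    P=cloud(c).reshape(-1,3)*1000
    Q=P[(np.hypot(P[:,0]-cen[0],P[:,1]-cen[1])<rad+18)&(P[:,2]>zlo)&(P[:,2]<zhi)]
    h=np.unique(np.round(Q[:,:2]),axis=0)
    f=lambda p:np.maximum(np.hypot(h[:,0]-p[0],h[:,1]-p[1])-rad,0)
    r=least_squares(lambda p:np.append(f(p),.01*(p-h.mean(0))),h.mean(0),loss='soft_l1')
    return np.round(r.x,1),len(Q),round(np.median(Q[:,2]),1)
E
python3 - <<'E'
from h import *
go(648,8,35)
w=cap('wrist','w6');s=cap('scene');t=cap('top')
for n,c in(('w',w),('s',s),('t',t)):
    print(n,'wl',wheel(c,(648,8),28,19,27))
    r=rect(c,(.65,-.133),.045,'all',.006,.06);print(n,'bearing',r)
    r=axle(c,(.442,-.017),.055,.029,.04); r.pop('h'); print(n,'axle',r)
    print(n,[(np.round(q['point'],3).tolist(),q['conf']) for nm in('bearing','wheel_large') for q in tip_of(nm,{'w':'wrist','s':'scene','t':'top'}[n])])
E
```

```text
tcp [608.4 -58.  218.9] theta -93.75 slide mm [-68.5 -35.4 183.8]
w wl (array([650.1,   8.5]), 1546, np.float64(24.6))
w bearing {'c': (651.0, -133.0), 'side': (25.8, 66.4), 'yaw': 14.6, 'med': [650.5, -133.9, 39.1], 'z95': 46.3, 'n': 1688}
w axle {'mid': (np.float64(445.8), np.float64(-17.6)), 'ends': (np.float64(-72.6), np.float64(37.4)), 'L': np.float64(110.0), 'yaw': np.float64(-3.6), 'z': np.float64(33.9)}
w [([0.646, -0.138, 0.0], 0.93), ([0.653, 0.006, 0.013], 0.97), ([0.726, -0.062, 0.013], 0.78), ([0.833, 0.007, 0.01], 0.59), ([0.753, 0.051, 0.007], 0.54)]
s wl (array([647.1,   8.9]), 348, np.float64(24.4))
s bearing {'c': (650.5, -130.0), 'side': (24.6, 76.9), 'yaw': 11.9, 'med': [657.3, -147.4, 30.7], 'z95': 46.4, 'n': 436}
s axle {'mid': (np.float64(443.8), np.float64(-16.9)), 'ends': (np.float64(-72.9), np.float64(39.1)), 'L': np.float64(112.0), 'yaw': np.float64(-3.8), 'z': np.float64(35.0)}
s [([0.648, -0.133, -0.002], 0.92), ([0.488, -0.018, -0.0], 0.21), ([0.65, 0.009, 0.013], 0.94), ([0.755, 0.048, 0.013], 0.84), ([0.835, 0.01, 0.009], 0.71), ([0.729, -0.061, 0.016], 0.59)]h.py:84: RuntimeWarning: Mean of empty slice.
  r=least_squares(lambda p:np.append(f(p),.01*(p-h.mean(0))),h.mean(0),loss='soft_l1')
  ret = um.true_divide(
Traceback (most recent call last):
  File "h.py", line 84, in wheel
    r=least_squares(lambda p:np.append(f(p),.01*(p-h.mean(0))),h.mean(0),loss='soft_l1')
ValueError: Initial guess is outside of provided bounds
```

View pics/w6.png

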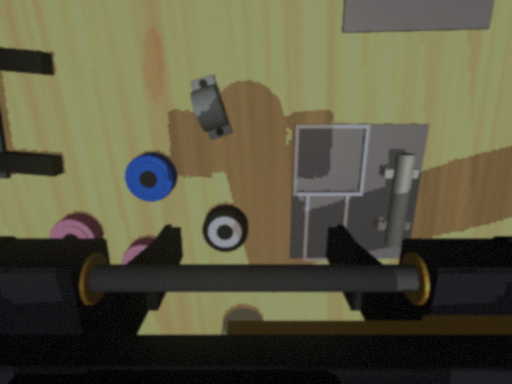

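The short axle sits in its saddles: middle (445,-17), L 110, top z 34, which puts tray_three at about (489,-20) with yaw -3.8°. In w6 the black wheel is at (226,230) and the bearing at (212,107). Now the large wheel at (649, 9).

servo_tool:
  slide:
    - [-0.025,-0.012,0.03]
    - [-0.05,-0.024,0.06]
    - [-0.069,-0.036,0.09]
    - [-0.069,-0.036,0.11]
    - [-0.069,-0.036,0.13]
  spin: [0,0,0,0,0]
  grip: [0,0,0,0,0]

```text
time_s: 14.1
tcp_pos: [0.6491, 0.0099, 0.0877]
ee_rot: [[-0.063, -0.998, -0.001], [-0.998, 0.063, -0.0], [0.0, 0.001, -1.0]]
wrist_force: [-0.7, 0.4, 0.1]
gripper_width: 0.999
gripper_force: 0.0
```

servo_tool:
  slide:
    - [0,0,0]
    - [0,0,0]
    - [0,0,0]
    - [0,0,0]
    - [0,0,0]
  spin: [0,0,0,0,0]
  grip: [0,0,0,0,0]

```text
time_s: 14.52
tcp_pos: [0.6501, 0.0085, 0.0915]
ee_rot: [[-0.065, -0.998, 0.003], [-0.998, 0.065, 0.001], [-0.001, -0.003, -1.0]]
wrist_force: [-0.3, 1.1, -0.1]
gripper_width: 1.0
gripper_force: 0.0
```

```bash
python3 -c "
from h import *
go(649,8.6,33.5)"
```

```text
tcp [650.1   8.5  91.5] theta -93.74 slide mm [ 0.   1.3 58. ]
```

servo_tool:
  slide:
    - [0,0,0.012]
    - [0,0,0.024]
    - [0,0,0.036]
    - [0,0,0.048]
    - [0,0,0.057]
  spin: [0,0,0,0,0]
  grip: [0,0,0,0,0]

```text
time_s: 14.93
tcp_pos: [0.6481, 0.0083, 0.0299]
ee_rot: [[-0.065, -0.998, -0.003], [-0.998, 0.065, -0.001], [0.001, 0.003, -1.0]]
wrist_force: [-0.3, -1.0, -0.4]
gripper_width: 1.001
gripper_force: 0.0
```

servo_tool:
  slide:
    - [0,0,0]
    - [0,0,0]
    - [0,0,0]
    - [0,0,0]
    - [0,0,0]
  spin: [0,0,0,0,0]
  grip: [0.6,0.6,0.6,0.6,0.6]

```text
time_s: 15.35
tcp_pos: [0.6497, 0.0087, 0.0333]
ee_rot: [[-0.065, -0.998, 0.001], [-0.998, 0.065, 0.0], [-0.0, -0.001, -1.0]]
wrist_force: [-0.5, 0.5, -0.8]
gripper_width: 0.704
gripper_force: 0.0
```

servo_tool:
  slide:
    - [0,0,0]
    - [0,0,0]
    - [0,0,0]
    - [0,0,0]
    - [0,0,0]
  spin: [0,0,0,0,0]
  grip: [0.6,0.6,0.6,0.6,0.6]

```text
time_s: 15.77
tcp_pos: [0.6493, 0.0086, 0.0331]
ee_rot: [[-0.065, -0.998, 0.0], [-0.998, 0.065, -0.0], [-0.0, -0.0, -1.0]]
wrist_force: [-2.1, 0.8, 5.3]
gripper_width: 0.635
gripper_force: 30.0
```

servo_tool:
  slide:
    - [0,0,-0.02]
    - [0,0,-0.04]
    - [0.017,0.025,-0.06]
    - [0.034,0.05,-0.07]
    - [0.05,0.075,-0.07]
  spin: [0,0,0,0,0]
  grip: [0.6,0.6,0.6,0.6,0.6]

```text
time_s: 16.18
tcp_pos: [0.5718, -0.0366, 0.1044]
ee_rot: [[-0.064, -0.998, 0.005], [-0.998, 0.064, 0.001], [-0.001, -0.005, -1.0]]
wrist_force: [1.3, 0.0, -2.6]
gripper_width: 0.638
gripper_force: 30.0
```

servo_tool:
  slide:
    - [0.017,0.025,0]
    - [0.033,0.048,0]
    - [0.033,0.048,0]
    - [0.033,0.048,0.01]
    - [0.033,0.048,0.02]
  spin: [0,0,0,0,0]
  grip: [0.6,0.6,0.6,0.6,0.6]

```text
time_s: 16.6
tcp_pos: [0.5223, -0.0661, 0.0823]
ee_rot: [[-0.065, -0.998, 0.003], [-0.998, 0.065, 0.0], [-0.001, -0.003, -1.0]]
wrist_force: [1.0, 1.1, -2.6]
gripper_width: 0.632
gripper_force: 30.0
```

servo_tool:
  slide:
    - [0,0,0]
    - [0,0,0]
    - [0,0,0]
    - [0,0,0]
    - [0,0,0]
  spin: [0,0,0,0,0]
  grip: [0.6,0.6,0.6,0.6,0.6]

```text
time_s: 17.02
tcp_pos: [0.5216, -0.066, 0.0825]
ee_rot: [[-0.065, -0.998, 0.0], [-0.998, 0.065, 0.0], [-0.0, -0.0, -1.0]]
wrist_force: [0.9, -0.4, -2.3]
gripper_width: 0.635
gripper_force: 30.0
```

```bash
python3 -c "
from h import *
go(521,-66.2,38)
c=cap('wrist');print(c['s']['gripper_width'])
print(liptray(c,c['pixels'],3,(489,-20,-3.8)))
go(521,-66.2,38)"
```

```text
tcp [521.6 -66.   82.5] theta -93.7 slide mm [ 0.2  0.6 44.5]
0.6348531003618284
([488.4, -20.8, -3.8], 1988, 1.09)
tcp [521.5 -66.1  82.6] theta -93.71 slide mm [ 0.2  0.5 44.6]
```

servo_tool:
  slide:
    - [0,0,0.01]
    - [0,0,0.02]
    - [0,0,0.03]
    - [0,0,0.039]
    - [0,0,0.044]
  spin: [0,0,0,0,0]
  grip: [0.6,0.6,0.6,0.6,0.6]

```text
time_s: 17.48
tcp_pos: [0.5199, -0.0665, 0.0368]
ee_rot: [[-0.065, -0.998, -0.004], [-0.998, 0.065, -0.001], [0.001, 0.004, -1.0]]
wrist_force: [-11.5, 7.0, 40.5]
gripper_width: 0.635
gripper_force: 30.0
```

servo_tool:
  slide:
    - [0,0,0]
    - [0,0,0]
    - [0,0,0]
    - [0,0,0]
    - [0,0,0]
  spin: [0,0,0,0,0]
  grip: [0.6,0.6,0.6,0.6,0.6]

```text
time_s: 17.9
tcp_pos: [0.5211, -0.0663, 0.0385]
ee_rot: [[-0.065, -0.998, 0.0], [-0.998, 0.065, 0.0], [-0.0, -0.0, -1.0]]
wrist_force: [-0.1, -0.1, -1.5]
gripper_width: 0.635
gripper_force: 30.0
```

servo_tool:
  slide:
    - [0,0,0]
    - [0,0,0]
    - [0,0,0]
    - [0,0,0]
    - [0,0,-0.015]
  spin: [0,0,0,0,0]
  grip: [0.15,0.15,0.15,0.15,0.15]

```text
time_s: 18.32
tcp_pos: [0.5192, -0.0665, 0.0515]
ee_rot: [[-0.066, -0.998, -0.005], [-0.998, 0.066, -0.0], [0.001, 0.005, -1.0]]
wrist_force: [-0.2, -0.7, -0.1]
gripper_width: 0.835
gripper_force: 0.0
```

servo_tool:
  slide:
    - [0,0,-0.035]
    - [0.0,-0.02,-0.065]
    - [0.015,-0.05,-0.095]
    - [0.03,-0.08,-0.095]
    - [0.045,-0.11,-0.095]
  spin: [0,-4,-9,-14,-18.3]
  grip: [0.15,0,0,0,0]

```text
time_s: 18.73
tcp_pos: [0.6307, -0.1189, 0.1524]
ee_rot: [[0.257, -0.966, 0.007], [-0.966, -0.257, -0.0], [0.002, -0.007, -1.0]]
wrist_force: [1.0, 0.6, -0.4]
gripper_width: 0.988
gripper_force: 0.0
```

servo_tool:
  slide:
    - [0,0,0]
    - [0,0,0]
    - [0,0,0]
    - [0,0,0]
    - [0,0,0]
  spin: [0,0,0,0,0]
  grip: [0,0,0,0,0]

```text
time_s: 19.15
tcp_pos: [0.627, -0.1178, 0.1486]
ee_rot: [[0.252, -0.968, -0.001], [-0.968, -0.252, 0.0], [-0.0, 0.001, -1.0]]
wrist_force: [-0.6, -0.5, 0.8]
gripper_width: 1.001
gripper_force: 0.0
```

```bash
python3 -c "
from h import *
go(650,-133,39)
c=cap('wrist')
print('bearing',rect(c,(.65,-.133),.045,'all',.006,.06))
go(650,-133,39)
c=cap('top','t7');print('wl',wheel(c,(521,-66),28,22,32))
c=cap('scene');print('wl',wheel(c,(521,-66),28,22,32))"
```

```text
tcp [ 627.  -117.8  148.6] theta -75.39 slide mm [ 20.6 -18.4 109.6]
bearing {'c': (651.3, -132.1), 'side': (29.2, 69.6), 'yaw': 11.3, 'med': [652.4, -141.2, 39.8], 'z95': 46.0, 'n': 2167}
tcp [ 627.2 -117.8  148.7] theta -75.39 slide mm [ 20.5 -18.2 109.7]
wl (array([520.1, -66. ]), 466, np.float64(28.5))
wl (array([520.8, -66.7]), 296, np.float64(28.2))
```

servo_tool:
  slide:
    - [0.01,-0.009,0.02]
    - [0.0205,-0.0185,0.04]
    - [0.0205,-0.0185,0.06]
    - [0.0205,-0.0185,0.068]
    - [0.0205,-0.0185,0.068]
  spin: [0.5,0.5,0.5,0.5,0.5]
  grip: [0,0,0,0,0]

```text
time_s: 19.72
tcp_pos: [0.6491, -0.1333, 0.0779]
ee_rot: [[0.243, -0.97, -0.006], [-0.97, -0.243, 0.0], [-0.002, 0.005, -1.0]]
wrist_force: [0.6, 0.3, 0.0]
gripper_width: 0.996
gripper_force: 0.0
```

servo_tool:
  slide:
    - [0,0,0.0]
    - [0,0,0.012]
    - [0,0,0.025]
    - [0,0,0.036]
    - [0,0,0.041]
  spin: [0,0,0,0,0]
  grip: [0,0.1,0.2,0.3,0.4]

```text
time_s: 20.13
tcp_pos: [0.6503, -0.1333, 0.0383]
ee_rot: [[0.243, -0.97, -0.001], [-0.97, -0.243, 0.0], [-0.001, 0.001, -1.0]]
wrist_force: [-0.9, -0.4, -0.2]
gripper_width: 0.78
gripper_force: 0.0
```

servo_tool:
  slide:
    - [0,0,0]
    - [0,0,0]
    - [0,0,0]
    - [0,0,0]
    - [0,0,0]
  spin: [0,0,0,0,0]
  grip: [1,1,1,1,1]

```text
time_s: 20.55
tcp_pos: [0.6514, -0.1336, 0.0402]
ee_rot: [[0.243, -0.97, 0.001], [-0.97, -0.243, -0.0], [0.0, -0.001, -1.0]]
wrist_force: [-0.6, -0.4, 0.4]
gripper_width: 0.405
gripper_force: 0.0
```

servo_tool:
  slide:
    - [0,0,0]
    - [0,0,0]
    - [0,0,0]
    - [0,0,0]
    - [0,0,0]
  spin: [0,0,0,0,0]
  grip: [1,1,1,1,1]

```text
time_s: 20.97
tcp_pos: [0.651, -0.1336, 0.0399]
ee_rot: [[0.243, -0.97, 0.0], [-0.97, -0.243, -0.0], [0.0, -0.0, -1.0]]
wrist_force: [-0.8, 0.2, 2.6]
gripper_width: 0.295
gripper_force: 30.0
```

```bash
python3 -c "
from h import *
go(650,-133,39);print(sense()['gripper_width'],sense()['gripper_force'])
c=cap('scene','s8');a=c['pixels'][200:320,170:310]; cv2.imwrite('pics/s8c.png',cv2.resize(a,None,fx=4,fy=4,interpolation=cv2.INTER_CUBIC))"
```

```text
tcp [ 651.  -133.6   39.9] theta -75.92 slide mm [-0.8  0.9  0.9]
0.2946863830168805 29.999664262868464
```

View pics/s8c.png

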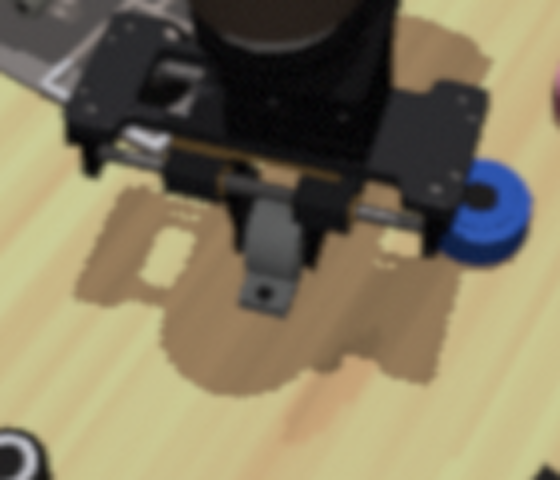

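The jaws hold the bearing head at (272,235), and width 0.295 matches 26 mm. I'll lift it, turn it to the tray's yaw and carry it to the narrow bay.

servo_tool:
  slide:
    - [0,0,-0.025]
    - [0,0,-0.05]
    - [-0.02,0.01,-0.075]
    - [-0.05,0.024,-0.085]
    - [-0.085,0.04,-0.085]
  spin: [0,0,2,5,9]
  grip: [1,1,1,1,1]

```text
time_s: 21.43
tcp_pos: [0.5932, -0.0608, 0.1267]
ee_rot: [[0.084, -0.996, 0.006], [-0.997, -0.084, 0.0], [0.0, -0.006, -1.0]]
wrist_force: [0.8, 1.3, -2.1]
gripper_width: 0.296
gripper_force: 30.0
```

```bash
python3 -c "
from h import *
go(526.3,17.2,85)"
```

```text
tcp [593.2 -60.8 126.7] theta -85.21 slide mm [-83.3  60.4  41.3]
```

servo_tool:
  slide:
    - [-0.03,0.02,0]
    - [-0.06,0.042,0]
    - [-0.083,0.06,0]
    - [-0.083,0.06,0.02]
    - [-0.083,0.06,0.04]
  spin: [3,6,8.6,8.6,8.6]
  grip: [1,1,1,1,1]

```text
time_s: 21.85
tcp_pos: [0.524, 0.0182, 0.0851]
ee_rot: [[-0.059, -0.998, 0.003], [-0.998, 0.059, 0.001], [-0.002, -0.003, -1.0]]
wrist_force: [-0.3, 1.3, -1.9]
gripper_width: 0.294
gripper_force: 30.0
```

servo_tool:
  slide:
    - [0,0,0]
    - [0,0,0]
    - [0,0,0]
    - [0,0,0]
    - [0,0,0]
  spin: [0,0,0,0,0]
  grip: [1,1,1,1,1]

```text
time_s: 22.27
tcp_pos: [0.5252, 0.0165, 0.0854]
ee_rot: [[-0.062, -0.998, 0.002], [-0.998, 0.062, 0.001], [-0.001, -0.002, -1.0]]
wrist_force: [0.1, -0.4, -2.3]
gripper_width: 0.3
gripper_force: 30.0
```

```bash
python3 -c "
from h import *
c=cap('scene','s9');a=c['pixels'][120:255,150:300]; cv2.imwrite('pics/s9c.png',cv2.resize(a,None,fx=4,fy=4,interpolation=cv2.INTER_CUBIC))
go(526.3,17.2,45.5)"
```

```text
tcp [525.   16.5  85.3] theta -93.56 slide mm [-0.8 -1.2 39.8]
```

View pics/s9c.png

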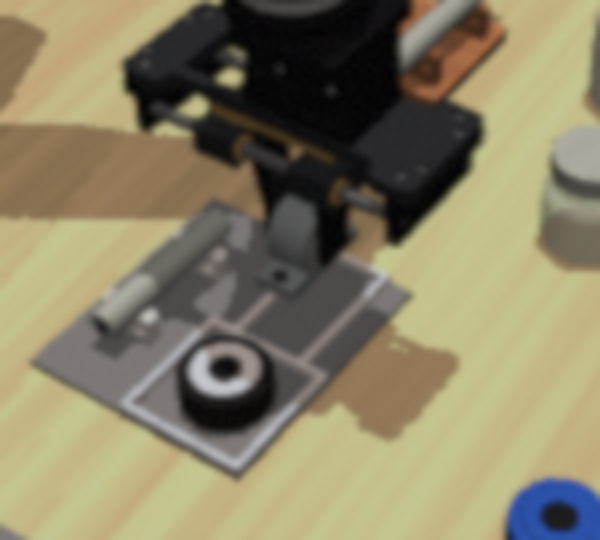

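The wheel lies in its bay at (225,380), the axle is in its saddles, and the bearing hangs over the narrow bay. I'll lower it gently.

servo_tool:
  slide:
    - [0,-0.001,0.012]
    - [0,-0.001,0.022]
    - [0,-0.001,0.029]
    - [0,-0.001,0.034]
    - [0,-0.001,0.036]
  spin: [0,0,0,0,0]
  grip: [1,1,1,1,1]

```text
time_s: 22.73
tcp_pos: [0.5249, 0.0163, 0.0475]
ee_rot: [[-0.062, -0.998, -0.002], [-0.998, 0.062, -0.001], [0.001, 0.002, -1.0]]
wrist_force: [0.3, -0.7, -2.0]
gripper_width: 0.297
gripper_force: 30.0
```

servo_tool:
  slide:
    - [0,0,0]
    - [0,0,0]
    - [0,0,0.001]
    - [0,0,0.002]
    - [0,0,0.003]
  spin: [0,0,0,0,0]
  grip: [1,1,1,1,1]

```text
time_s: 23.15
tcp_pos: [0.5256, 0.0166, 0.0458]
ee_rot: [[-0.061, -0.998, 0.001], [-0.998, 0.061, 0.0], [-0.0, -0.001, -1.0]]
wrist_force: [-0.1, 0.3, -2.4]
gripper_width: 0.294
gripper_force: 30.0
```

servo_tool:
  slide:
    - [0,0,0]
    - [0,0,0]
    - [0,0,0]
    - [0,0,0]
    - [0,0,0]
  spin: [0,0,0,0,0]
  grip: [0.6,0.55,0.52,0.52,0.52]

```text
time_s: 23.57
tcp_pos: [0.5256, 0.0166, 0.0457]
ee_rot: [[-0.061, -0.998, 0.001], [-0.998, 0.061, 0.0], [-0.0, -0.001, -1.0]]
wrist_force: [-0.3, 0.6, 0.3]
gripper_width: 0.472
gripper_force: 0.0
```

servo_tool:
  slide:
    - [0,0,-0.015]
    - [0,0,-0.04]
    - [0,0,-0.075]
    - [-0.01,0,-0.115]
    - [-0.03,0,-0.155]
  spin: [0,0,0,0,0]
  grip: [0.52,0.52,0.4,0.4,0.4]

```text
time_s: 23.98
tcp_pos: [0.5266, 0.0441, 0.1997]
ee_rot: [[-0.064, -0.998, -0.001], [-0.998, 0.064, -0.001], [0.001, 0.0, -1.0]]
wrist_force: [2.1, 1.6, 0.1]
gripper_width: 0.581
gripper_force: 0.0
```

```bash
python3 - <<'E'
from h import *
go(470.3,270.8,100)
c=cap('scene')
print('bearing',rect(c,(.526,.017),.05,'all',.012,.07),[(np.round(q['point'],3).tolist(),q['conf']) for q in tip_of('bearing','scene')])
c=cap('top');print('bearing',rect(c,(.526,.017),.05,'all',.012,.07),[(np.round(q['point'],3).tolist(),q['conf']) for q in tip_of('bearing','top')])
E
```

```text
tcp [526.6  44.1 199.7] theta -93.65 slide mm [-222.7   70.6   99.6]
bearing {'c': (528.9, 21.3), 'side': (77.2, 26.1), 'yaw': -8.6, 'med': [533.2, 4.3, 31.8], 'z95': 50.1, 'n': 354} [([0.522, 0.019, 0.001], 0.97)]
bearing {'c': (516.9, -16.9), 'side': (2.9, 11.5), 'yaw': -0.1, 'med': [516.9, -16.9, 8.5], 'z95': 18.4, 'n': 12} []
```

servo_tool:
  slide:
    - [-0.038,0.013,0]
    - [-0.076,0.026,0]
    - [-0.114,0.039,0]
    - [-0.15,0.05,0.02]
    - [-0.185,0.06,0.04]
  spin: [0,0,0,0,0]
  grip: [0.4,0.4,0.4,0.4,0.4]

```text
time_s: 24.6
tcp_pos: [0.4779, 0.2338, 0.1572]
ee_rot: [[-0.062, -0.998, -0.0], [-0.998, 0.062, 0.0], [-0.0, 0.0, -1.0]]
wrist_force: [-0.1, 0.2, -0.7]
gripper_width: 0.6
gripper_force: 0.0
```

servo_tool:
  slide:
    - [-0.025,0.007,0.02]
    - [-0.0377,0.0106,0.04]
    - [-0.0377,0.0106,0.06]
    - [-0.0377,0.0106,0.06]
    - [-0.0377,0.0106,0.06]
  spin: [-1.3,-1.3,-1.3,-1.3,-1.3]
  grip: [0.4,0.4,0.4,0.4,0.4]

```text
time_s: 25.02
tcp_pos: [0.4694, 0.2696, 0.0961]
ee_rot: [[-0.039, -0.999, -0.004], [-0.999, 0.039, -0.004], [0.005, 0.004, -1.0]]
wrist_force: [1.5, -0.2, 0.1]
gripper_width: 0.604
gripper_force: 0.0
```

servo_tool:
  slide:
    - [0,0,0]
    - [0,0,0]
    - [0,0,0]
    - [0,0,0]
    - [0,0,0]
  spin: [0,0,0,0,0]
  grip: [0.4,0.4,0.4,0.4,0.4]

```text
time_s: 25.43
tcp_pos: [0.4709, 0.2709, 0.099]
ee_rot: [[-0.039, -0.999, 0.001], [-0.999, 0.039, 0.001], [-0.001, -0.001, -1.0]]
wrist_force: [-0.2, 0.0, -0.3]
gripper_width: 0.604
gripper_force: 0.0
```

```bash
python3 - <<'E'
from h import *
go(470,270.8,46)
c=cap('scene'); r=axle(c,(.47,.271),.08); r.pop('h'); print(r)
P=cloud(c).reshape(-1,3);Q=P[(np.hypot(P[:,0]-.602,P[:,1]-.306)<.06)&(P[:,2]>.07)&(P[:,2]<.13)]*1000
for a in range(70,115,10):
    q=Q[(Q[:,2]>=a)&(Q[:,2]<a+10)]; print(a,len(q),np.round(np.percentile(q,[3,97],axis=0)[:,:2],0).tolist() if len(q)>3 else '')
go(470,270.8,46)
E
```

```text
tcp [470.9 270.9  99. ] theta -92.26 slide mm [ 0.2  0.9 53. ]
{'mid': (np.float64(470.1), np.float64(270.0)), 'ends': (np.float64(189.0), np.float64(351.0)), 'L': np.float64(162.0), 'yaw': np.float64(-2.4), 'z': np.float64(47.3)}
70 94 [[580.0, 281.0], [624.0, 313.0]]
80 72 [[586.0, 286.0], [618.0, 312.0]]
90 28 [[595.0, 289.0], [612.0, 303.0]]
100 38 [[591.0, 293.0], [613.0, 316.0]]
110 34 [[591.0, 294.0], [612.0, 314.0]]
tcp [470.8 270.9  98.8] theta -92.25 slide mm [ 0.2  0.8 52.8]
```

The bottle above z 85 starts at x ≥ 586, which is about 20 mm clear of the gripper's body. I'll grip the long axle.

servo_tool:
  slide:
    - [0,0.0007,0.015]
    - [0,0.0007,0.03]
    - [0,0.0007,0.042]
    - [0,0.0007,0.05]
    - [0,0.0007,0.0525]
  spin: [0,0,0,0,0]
  grip: [0.4,0.4,0.4,0.4,0.4]

```text
time_s: 25.9
tcp_pos: [0.4694, 0.2705, 0.0445]
ee_rot: [[-0.039, -0.999, -0.002], [-0.999, 0.039, -0.002], [0.002, 0.002, -1.0]]
wrist_force: [-0.1, -0.7, -0.3]
gripper_width: 0.604
gripper_force: 0.0
```

servo_tool:
  slide:
    - [0,0,0]
    - [0,0,0]
    - [0,0,0]
    - [0,0,0]
    - [0,0,0]
  spin: [0,0,0,0,0]
  grip: [1,1,1,1,1]

```text
time_s: 26.32
tcp_pos: [0.4701, 0.2713, 0.0463]
ee_rot: [[-0.039, -0.999, 0.001], [-0.999, 0.039, 0.001], [-0.001, -0.001, -1.0]]
wrist_force: [-0.8, 0.0, 0.7]
gripper_width: 0.307
gripper_force: 0.0
```

servo_tool:
  slide:
    - [0,0,0]
    - [0,0,0]
    - [0,0,0]
    - [0,0,0]
    - [0,0,0]
  spin: [0,0,0,0,0]
  grip: [1,1,1,1,1]

```text
time_s: 26.73
tcp_pos: [0.4687, 0.2711, 0.0459]
ee_rot: [[-0.04, -0.999, -0.002], [-0.999, 0.04, -0.0], [0.0, 0.002, -1.0]]
wrist_force: [-4.3, 2.0, 4.3]
gripper_width: 0.222
gripper_force: 30.0
```

```bash
python3 - <<'E'
from h import *
go(470,270.8,46);s=sense();print(s['gripper_width'],s['gripper_force'],s['wrist_force'])
E
```

```text
tcp [468.7 271.1  45.9] theta -92.27 slide mm [ 0.3 -1.3 -0.1]
0.2217240086048978 30.013904571533203 [-4.31281971  2.00957166  4.3009289 ]
```

servo_tool:
  slide:
    - [0,0,-0.03]
    - [0,0,-0.06]
    - [0.0,0,-0.1]
    - [0.035,0.004,-0.12]
    - [0.075,0.009,-0.14]
  spin: [0,0,0,0,0]
  grip: [1,1,1,1,1]

```text
time_s: 27.15
tcp_pos: [0.459, 0.2003, 0.1862]
ee_rot: [[-0.036, -0.999, 0.003], [-0.999, 0.036, 0.002], [-0.002, -0.003, -1.0]]
wrist_force: [-0.4, -1.7, -2.1]
gripper_width: 0.221
gripper_force: 30.0
```

servo_tool:
  slide:
    - [0.038,0.004,-0.01]
    - [0.076,0.009,-0.02]
    - [0.114,0.013,-0.03]
    - [0.152,0.018,-0.04]
    - [0.19,0.022,-0.05]
  spin: [0,0,0,0,0]
  grip: [1,1,1,1,1]

```text
time_s: 27.57
tcp_pos: [0.4275, 0.0086, 0.2344]
ee_rot: [[-0.039, -0.999, -0.001], [-0.999, 0.039, 0.0], [-0.0, 0.001, -1.0]]
wrist_force: [0.7, -0.0, -2.2]
gripper_width: 0.219
gripper_force: 30.0
```

servo_tool:
  slide:
    - [0.038,0.004,0]
    - [0.076,0.009,0]
    - [0.114,0.013,0]
    - [0.152,0.018,0]
    - [0.19,0.022,0]
  spin: [0,0,0,0,0]
  grip: [1,1,1,1,1]

```text
time_s: 27.98
tcp_pos: [0.3982, -0.1801, 0.234]
ee_rot: [[-0.039, -0.999, -0.0], [-0.999, 0.039, 0.001], [-0.001, 0.0, -1.0]]
wrist_force: [1.5, 0.6, -3.0]
gripper_width: 0.218
gripper_force: 30.0
```

servo_tool:
  slide:
    - [0.035,0.004,0]
    - [0.07,0.008,0]
    - [0.1,0.012,0]
    - [0.115,0.012,0]
    - [0.115,0.012,0]
  spin: [0,0,0,0,0]
  grip: [1,1,1,1,1]

```text
time_s: 28.4
tcp_pos: [0.3823, -0.2953, 0.2334]
ee_rot: [[-0.043, -0.999, -0.001], [-0.999, 0.043, 0.0], [-0.0, 0.001, -1.0]]
wrist_force: [0.4, 0.2, -2.1]
gripper_width: 0.216
gripper_force: 30.0
```

servo_tool:
  slide:
    - [0,0,0]
    - [0,0,0]
    - [0,0,0]
    - [0,0,0]
    - [0,0,0]
  spin: [0,0,0,0,0]
  grip: [1,1,1,1,1]

```text
time_s: 28.82
tcp_pos: [0.3835, -0.2923, 0.2343]
ee_rot: [[-0.037, -0.999, 0.0], [-0.999, 0.037, 0.0], [-0.0, -0.0, -1.0]]
wrist_force: [-0.1, 0.6, -3.2]
gripper_width: 0.217
gripper_force: 30.0
```

```bash
python3 - <<'E'
from h import *
go(381.8,-280.1,72)
c=cap('wrist','w10');print(liptray(c,c['pixels'],2,(426.8,-281.9,-2.3)))
print('ws',wheel(c,(606,-306),20,17,26))
c=cap('scene');print('ws',wheel(c,(606,-306),20,17,26))
c=cap('scene');P=cloud(c)
r=axle(c,(c and sense()['tcp_pos'][0],sense()['tcp_pos'][1]),.08,sense()['tcp_pos'][2]-.02,sense()['tcp_pos'][2]+.005);r.pop('h');print(r)
go(381.8,-280.1,72)
E
```

```text
tcp [ 383.5 -292.3  234.3] theta -92.14 slide mm [-12.1   2.2 162.3]
([426.5, -281.8, -2.3], 667, 1.01)
ws (array([ 608.8, -304.5]), 899, np.float64(22.9))
ws (array([ 607.9, -304.5]), 355, np.float64(22.3))
{'mid': (np.float64(386.2), np.float64(-335.6)), 'ends': (np.float64(-373.6), np.float64(-297.6)), 'L': np.float64(76.0), 'yaw': np.float64(-1.1), 'z': np.float64(234.2)}
tcp [ 383.4 -292.6  234.3] theta -92.18 slide mm [-12.5   2.1 162.3]
```

View pics/w10.png

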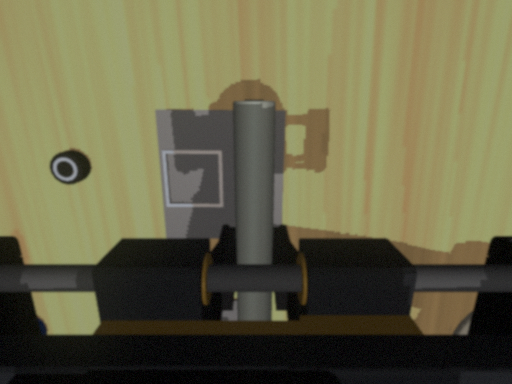

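The axle is held level at (253,200) over tray_two, and the lip fit agrees with the earlier one: (426.5,-281.8), yaw -2.3°.

servo_tool:
  slide:
    - [-0.007,0.002,0.035]
    - [-0.013,0.002,0.07]
    - [-0.013,0.002,0.105]
    - [-0.013,0.002,0.14]
    - [-0.013,0.002,0.162]
  spin: [0,0,0,0,0]
  grip: [1,1,1,1,1]

```text
time_s: 29.38
tcp_pos: [0.3803, -0.2792, 0.0695]
ee_rot: [[-0.039, -0.999, -0.003], [-0.999, 0.039, 0.001], [-0.001, 0.003, -1.0]]
wrist_force: [-0.4, 0.4, -2.1]
gripper_width: 0.222
gripper_force: 30.0
```

servo_tool:
  slide:
    - [0,0,0]
    - [0,0,0]
    - [0,0,0]
    - [0,0,0]
    - [0,0,0]
  spin: [0,0,0,0,0]
  grip: [1,1,1,1,1]

```text
time_s: 29.8
tcp_pos: [0.383, -0.2804, 0.074]
ee_rot: [[-0.039, -0.999, 0.004], [-0.999, 0.039, -0.001], [0.001, -0.004, -1.0]]
wrist_force: [0.5, 0.2, -1.8]
gripper_width: 0.217
gripper_force: 30.0
```

```bash
python3 - <<'E'
from h import *
go(381.5,-279.4,35)
c=cap('scene'); r=axle(c,(.3815,-.28),.08,.055,.07,.025);print(r)
go(381.5,-279.4,35)
E
```

```text
tcp [ 383.  -280.4   74. ] theta -92.22 slide mm [-1.   1.7 39. ]
{'mid': (np.float64(389.3), np.float64(-325.1)), 'ends': (np.float64(-361.1), np.float64(-289.1)), 'L': np.float64(72.0), 'yaw': np.float64(-5.9), 'z': np.float64(69.3), 'h': [17, 5, 3, 5, 6, 5, 5, 6, 5, 3, 5, 6, 4, 5, 4, 3, 5, 5, 5, 6, 3, 7, 2, 6, 4, 4, 4, 4, 5, 5, 5, 5, 4, 4, 15, 5]}
tcp [ 382.7 -280.3   73.7] theta -92.22 slide mm [-0.9  1.4 38.7]
```

servo_tool:
  slide:
    - [-0.001,0.001,0.012]
    - [-0.001,0.001,0.022]
    - [-0.001,0.001,0.03]
    - [-0.001,0.001,0.035]
    - [-0.001,0.001,0.0365]
  spin: [0,0,0,0,0]
  grip: [1,1,1,1,1]

```text
time_s: 30.27
tcp_pos: [0.3806, -0.2789, 0.0353]
ee_rot: [[-0.039, -0.999, -0.001], [-0.999, 0.039, 0.0], [-0.0, 0.001, -1.0]]
wrist_force: [-0.5, 0.4, -2.3]
gripper_width: 0.218
gripper_force: 30.0
```

servo_tool:
  slide:
    - [0,0,0]
    - [0,0,0]
    - [0,0,0]
    - [0,0,0]
    - [0,0,0.001]
  spin: [0,0,0,0,0]
  grip: [1,1,1,1,1]

```text
time_s: 30.68
tcp_pos: [0.3811, -0.2791, 0.0353]
ee_rot: [[-0.039, -0.999, 0.001], [-0.999, 0.039, -0.0], [0.0, -0.001, -1.0]]
wrist_force: [-2.7, 0.9, 7.0]
gripper_width: 0.225
gripper_force: 30.0
```

servo_tool:
  slide:
    - [0,0,0]
    - [0,0,0]
    - [0,0,0]
    - [0,0,0]
    - [0,0,0]
  spin: [0,0,0,0,0]
  grip: [0.7,0.62,0.59,0.59,0.59]

```text
time_s: 31.1
tcp_pos: [0.381, -0.279, 0.0348]
ee_rot: [[-0.039, -0.999, 0.0], [-0.999, 0.039, -0.0], [0.0, -0.0, -1.0]]
wrist_force: [-0.7, 0.2, -0.4]
gripper_width: 0.398
gripper_force: 0.0
```

servo_tool:
  slide:
    - [0,0,-0.015]
    - [0,0,-0.04]
    - [0,0,-0.075]
    - [0,-0.02,-0.115]
    - [0,-0.05,-0.155]
  spin: [0,0,0,0,0]
  grip: [0.59,0.59,0.4,0.2,0.2]

```text
time_s: 31.52
tcp_pos: [0.4229, -0.2805, 0.1828]
ee_rot: [[-0.04, -0.999, -0.0], [-0.999, 0.04, 0.0], [-0.0, 0.0, -1.0]]
wrist_force: [1.9, -1.0, -0.6]
gripper_width: 0.555
gripper_force: 0.0
```

```bash
python3 - <<'E'
from h import *
go(608.3,-304.5,100)
c=cap('scene'); r=axle(c,(.3815,-.28),.08,.027,.04,.025);r.pop('h');print(r)
E
```

```text
tcp [ 422.9 -280.5  182.8] theta -92.28 slide mm [  16.6 -186.3   82.8]
{'mid': (np.float64(382.4), np.float64(-279.9)), 'ends': (np.float64(-359.9), np.float64(-199.9)), 'L': np.float64(160.0), 'yaw': np.float64(-2.6), 'z': np.float64(34.6)}
```

The long axle is seated: middle (382,-280), top z 34.6, L 160. Now the small wheel at (608,-304).

servo_tool:
  slide:
    - [0.003,-0.038,0]
    - [0.006,-0.076,0]
    - [0.01,-0.114,0]
    - [0.013,-0.15,0.02]
    - [0.0165,-0.186,0.04]
  spin: [0,0,0,0,0]
  grip: [0.15,0.15,0.15,0.15,0.15]

```text
time_s: 31.98
tcp_pos: [0.6118, -0.3047, 0.1411]
ee_rot: [[-0.039, -0.999, 0.004], [-0.999, 0.039, -0.001], [0.001, -0.004, -1.0]]
wrist_force: [0.9, -0.7, -0.4]
gripper_width: 0.84
gripper_force: 0.0
```

servo_tool:
  slide:
    - [0,0,0.02]
    - [0,0,0.04]
    - [0,0,0.05]
    - [0,0,0.05]
    - [0,0,0.05]
  spin: [0,0,0,0,0]
  grip: [0.15,0.15,0.15,0.15,0.15]

```text
time_s: 32.4
tcp_pos: [0.6091, -0.3045, 0.0905]
ee_rot: [[-0.039, -0.999, -0.001], [-0.999, 0.039, -0.0], [0.0, 0.001, -1.0]]
wrist_force: [-0.1, -0.4, 0.9]
gripper_width: 0.852
gripper_force: 0.0
```

servo_tool:
  slide:
    - [0,0,0]
    - [0,0,0]
    - [0,0,0]
    - [0,0,0]
    - [0,0,0]
  spin: [0,0,0,0,0]
  grip: [0.15,0.15,0.15,0.15,0.15]

```text
time_s: 32.82
tcp_pos: [0.6095, -0.3044, 0.0914]
ee_rot: [[-0.039, -0.999, 0.001], [-0.999, 0.039, -0.0], [0.0, -0.001, -1.0]]
wrist_force: [-0.3, 0.3, -0.4]
gripper_width: 0.849
gripper_force: 0.0
```

```bash
python3 -c "
from h import *
go(608.3,-304.5,33)"
```

```text
tcp [ 609.5 -304.4   91.4] theta -92.23 slide mm [ 0.1  1.2 58.4]
```

servo_tool:
  slide:
    - [0,0.001,0.02]
    - [0,0.001,0.035]
    - [0,0.001,0.047]
    - [0,0.001,0.055]
    - [0,0.001,0.058]
  spin: [0,0,0,0,0]
  grip: [0.15,0.15,0.15,0.15,0.15]

```text
time_s: 33.23
tcp_pos: [0.6076, -0.3041, 0.031]
ee_rot: [[-0.039, -0.999, -0.002], [-0.999, 0.039, 0.001], [-0.001, 0.002, -1.0]]
wrist_force: [0.2, 0.4, -0.4]
gripper_width: 0.851
gripper_force: 0.0
```

servo_tool:
  slide:
    - [0,0,0]
    - [0,0,0]
    - [0,0,0]
    - [0,0,0]
    - [0,0,0]
  spin: [0,0,0,0,0]
  grip: [0.8,0.8,0.8,0.8,0.8]

```text
time_s: 33.65
tcp_pos: [0.6087, -0.3045, 0.0333]
ee_rot: [[-0.039, -0.999, 0.001], [-0.999, 0.039, -0.0], [0.0, -0.001, -1.0]]
wrist_force: [-0.0, 0.1, -0.1]
gripper_width: 0.561
gripper_force: 0.0
```

servo_tool:
  slide:
    - [0,0,0]
    - [0,0,0]
    - [0,0,0]
    - [0,0,0]
    - [0,0,0]
  spin: [0,0,0,0,0]
  grip: [0.8,0.8,0.8,0.8,0.8]

```text
time_s: 34.07
tcp_pos: [0.6083, -0.3044, 0.033]
ee_rot: [[-0.039, -0.999, 0.0], [-0.999, 0.039, -0.0], [0.0, -0.0, -1.0]]
wrist_force: [-0.9, 1.2, 3.1]
gripper_width: 0.447
gripper_force: 30.0
```

servo_tool:
  slide:
    - [0,0,-0.02]
    - [0,0,-0.04]
    - [0,0,-0.06]
    - [0,0,-0.065]
    - [0,0,-0.065]
  spin: [0,0,0,0,0]
  grip: [0.8,0.8,0.8,0.8,0.8]

```text
time_s: 34.48
tcp_pos: [0.6093, -0.3045, 0.0991]
ee_rot: [[-0.039, -0.999, 0.004], [-0.999, 0.039, -0.001], [0.001, -0.004, -1.0]]
wrist_force: [-0.1, 0.3, -0.4]
gripper_width: 0.446
gripper_force: 30.0
```

```bash
python3 -c "
from h import *
t=np.radians(-2.3)
go(427.3+35*np.cos(t),-281.8+35*np.sin(t),80)"
```

```text
tcp [ 609.3 -304.5   99.1] theta -92.22 slide mm [-15.6 147.8  18.6]
```

servo_tool:
  slide:
    - [-0.004,0.035,0]
    - [-0.008,0.07,0]
    - [-0.012,0.105,0]
    - [-0.0155,0.135,0]
    - [-0.0155,0.1475,0]
  spin: [0,0,0,0,0]
  grip: [0.8,0.8,0.8,0.8,0.8]

```text
time_s: 34.9
tcp_pos: [0.4557, -0.2815, 0.0954]
ee_rot: [[-0.041, -0.999, -0.007], [-0.999, 0.041, 0.003], [-0.003, 0.007, -1.0]]
wrist_force: [-0.0, 0.5, -1.0]
gripper_width: 0.447
gripper_force: 30.0
```

servo_tool:
  slide:
    - [0,0,0]
    - [0,0,0.01]
    - [0,0,0.02]
    - [0,0,0.02]
    - [0,0,0.02]
  spin: [0,0,0,0,0]
  grip: [0.8,0.8,0.8,0.8,0.8]

```text
time_s: 35.32
tcp_pos: [0.4615, -0.2829, 0.0757]
ee_rot: [[-0.039, -0.999, -0.003], [-0.999, 0.039, 0.001], [-0.001, 0.003, -1.0]]
wrist_force: [0.3, -0.1, -1.3]
gripper_width: 0.449
gripper_force: 30.0
```

```bash
python3 -c "
from h import *
t=np.radians(-2.3)
c=cap('wrist');print(liptray(c,c['pixels'],2,(427,-281.8,-2.3)))
go(427.3+35*np.cos(t),-281.8+35*np.sin(t),38)"
```

```text
([425.5, -282.9, -1.8], 1461, 1.13)
tcp [ 461.9 -283.    76.4] theta -92.21 slide mm [ 0.2 -0.5 38.4]
```

servo_tool:
  slide:
    - [0,0,0.014]
    - [0,0,0.025]
    - [0,0,0.033]
    - [0,0,0.0375]
    - [0,0,0.0385]
  spin: [0,0,0,0,0]
  grip: [0.8,0.8,0.8,0.8,0.8]

```text
time_s: 35.78
tcp_pos: [0.4613, -0.283, 0.0382]
ee_rot: [[-0.039, -0.999, -0.001], [-0.999, 0.039, 0.0], [-0.0, 0.001, -1.0]]
wrist_force: [0.1, -0.1, -0.5]
gripper_width: 0.449
gripper_force: 30.0
```

servo_tool:
  slide:
    - [0,0,0]
    - [0,0,0]
    - [0,0,0]
    - [0,0,0]
    - [0,0,0]
  spin: [0,0,0,0,0]
  grip: [0.8,0.8,0.8,0.8,0.8]

```text
time_s: 36.2
tcp_pos: [0.4617, -0.2832, 0.0395]
ee_rot: [[-0.039, -0.999, 0.001], [-0.999, 0.039, -0.0], [0.0, -0.001, -1.0]]
wrist_force: [-0.9, -0.1, -0.6]
gripper_width: 0.446
gripper_force: 30.0
```

servo_tool:
  slide:
    - [0,0,0]
    - [0,0,0]
    - [0,0,0]
    - [0,0,0]
    - [0,0,0]
  spin: [0,0,0,0,0]
  grip: [0.45,0.4,0.35,0.35,0.35]

```text
time_s: 36.62
tcp_pos: [0.4615, -0.2831, 0.0391]
ee_rot: [[-0.039, -0.999, 0.0], [-0.999, 0.039, -0.0], [0.0, -0.0, -1.0]]
wrist_force: [-0.6, -0.9, -0.7]
gripper_width: 0.639
gripper_force: 0.0
```

servo_tool:
  slide:
    - [0,0,-0.015]
    - [0,0,-0.045]
    - [0,0,-0.085]
    - [0.03,0,-0.125]
    - [0.065,0,-0.165]
  spin: [0,0,0,0,0]
  grip: [0.35,0.35,0.2,0,0]

```text
time_s: 37.03
tcp_pos: [0.4597, -0.3349, 0.1917]
ee_rot: [[-0.036, -0.999, 0.001], [-0.999, 0.036, -0.001], [0.001, -0.001, -1.0]]
wrist_force: [1.3, -0.8, -0.2]
gripper_width: 0.798
gripper_force: 0.0
```

servo_tool:
  slide:
    - [0.035,0,0]
    - [0.075,0,0]
    - [0.11,0,0]
    - [0.15,0,0]
    - [0.18,0,0]
  spin: [0,0,0,0,0]
  grip: [0,0,0,0,0]

```text
time_s: 37.45
tcp_pos: [0.4518, -0.5177, 0.1888]
ee_rot: [[-0.04, -0.999, 0.0], [-0.999, 0.04, -0.0], [0.0, -0.0, -1.0]]
wrist_force: [0.9, 0.5, 0.4]
gripper_width: 0.993
gripper_force: 0.0
```

```bash
python3 - <<'E'
from h import *
c=cap('scene','s12');t=cap('top')
for n,k in(('s',c),('t',t)):
    print(n,'ws',wheel(k,(462,-283),20,20,30),'wl',wheel(k,(521,-66),28,22,32),'bearing',rect(k,(.526,.017),.05,'all',.012,.07))
    for g in(((.382,-.28),.08),((.444,-.017),.055)):
        r=axle(k,*g,.027,.04,.025);r.pop('h');print(r)
im=np.vstack([c['pixels'][120:330,30:310]]); cv2.imwrite('pics/s12c.png',cv2.resize(im,None,fx=2.8,fy=2.8,interpolation=cv2.INTER_CUBIC))
for q in('jar','bottle','bearing'): print(q,[(np.round(r['point'],3).tolist(),r['conf']) for r in tip_of(q,'top')+tip_of(q,'scene')])
E
```

```text
s ws (array([ 462. , -283.7]), 290, np.float64(26.4)) wl (array([520.8, -66.4]), 386, np.float64(28.6)) bearing {'c': (529.1, 21.4), 'side': (79.5, 25.2), 'yaw': -8.6, 'med': [532.9, 4.5, 32.0], 'z95': 50.0, 'n': 362}
{'mid': (np.float64(382.5), np.float64(-279.3)), 'ends': (np.float64(-359.3), np.float64(-199.3)), 'L': np.float64(160.0), 'yaw': np.float64(-2.5), 'z': np.float64(34.6)}
{'mid': (np.float64(444.2), np.float64(-19.0)), 'ends': (np.float64(-73.0), np.float64(35.0)), 'L': np.float64(108.0), 'yaw': np.float64(-4.1), 'z': np.float64(34.8)}
t ws (array([ 460.8, -282.4]), 240, np.float64(26.5)) wl (array([520., -66.]), 457, np.float64(28.5)) bearing {'c': (522.0, 13.7), 'side': (19.9, 67.0), 'yaw': 17.6, 'med': [522.2, 12.2, 42.9], 'z95': 51.1, 'n': 321}
{'mid': (np.float64(379.2), np.float64(-278.8)), 'ends': (np.float64(-358.8), np.float64(-198.8)), 'L': np.float64(160.0), 'yaw': np.float64(-2.4), 'z': np.float64(35.6)}
{'mid': (np.float64(441.7), np.float64(-16.2)), 'ends': (np.float64(-71.2), np.float64(38.8)), 'L': np.float64(110.0), 'yaw': np.float64(-3.7), 'z': np.float64(35.2)}
jar [([0.64, 0.165, 0.0], 0.85), ([0.64, 0.166, 0.002], 0.94)]
bottle [([0.602, 0.305, 0.0], 0.69), ([0.599, 0.309, -0.004], 0.62)]
bearing [([0.526, 0.016, 0.005], 0.78), ([0.523, 0.013, 0.002], 0.62)]
```

View pics/s12c.png

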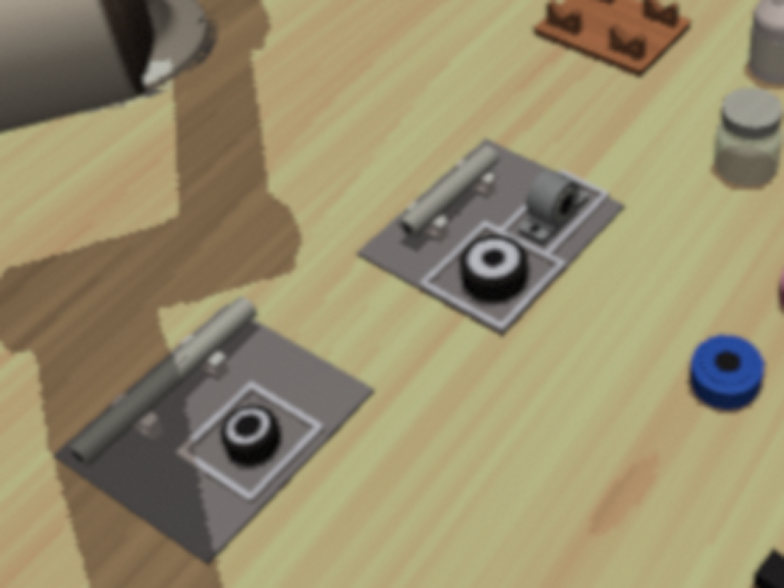

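The final view shows both axles in their saddles, both wheels flat in their bays at (493,265) and (250,432), and the bearing standing in the narrow bay at (550,205). The top heights (50, 28.5, 26.5 and 34.6) match seated parts, and the jar and bottle haven't moved.

```bash
python3 -c "
from station import *
print(finish_job())"
```

```text
the job is handed in; nothing more can be done
None
```

Both repair kits are made up and handed in at about 38 s of the 115 s: all five parts measured in place, and the jar and bottle where they stood.

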